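# Load spindles on V rests and take their temperature

## Robot

A 7-joint arm with a two-finger parallel gripper is mounted at the origin on the work surface. World frame = base frame: x ahead of the robot, y to its left, z up, the work surface at z = 0. Lengths are in m, angles in rad, forces in N, time in s.
With the tool pointing down it reaches from about 0.4 to 0.875 m from the base axis. Payload 19.3 kg.
Tool frame: the origin (TCP) lies midway between the tips of the shut fingers; the grasp point (between the pads) lies 19 mm behind it (ctrl.tcp_to_grasp is the x of the grasp point in the tool frame, in m); x points along the fingers, z is the direction in which the jaws open and shut, and the axes are right-handed (so a half turn about x gives the same grasp; the last joint's range is limited). The gripper opens to 85 mm and grips with 20 to 120 N. Pads are 22 mm wide; open, the fingers measure 114 mm over their backs; the gripper's body (76 mm by 85 mm) begins 54 mm behind the grasp point. The pads swing forward as they close: fully open they stand 13 mm farther back than shut.
Start: joints at [-1.27, 0.521, -0.036, 1.599, 0.021, 1.021, -0.113], TCP at [0.226, 0.583, 0.231] pointing down, gripper open.
Joint ranges: [-2.91, 2.91], [-0.3, 2.13], [-1.5, 1.42], [0.17, 2.43], [-1.26, 4.41], [0.16, 1.93], [-2.52, 2.52]. Speed limits (rad/s): [1.89, 1.89, 2.39, 2.39, 3.01, 3.01, 3.01].

## Interface

Orientations are given as a unit quaternion [w, x, y, z].
In Python, from plant import monitor, optics, order, models, ctrl gives the robot as it stands.
- The arm moves only by the tool drive_tool, never from a script. Its arguments are lists of equal length, an entry for each row: "claw": the opening, from 0 (shut) to 1 (fully open); "xyz": the shift along the tool's x, y, z as a fraction of full scale, a list of three; "twist": the turn, a rotation vector about the tool's x, y, z as a fraction of full scale, a list of three. In form: {"claw": [claw, ...], "xyz": [[x, y, z], ...], "twist": [[ax, ay, az], ...]}. A call has 1 to 5 rows; each row is the pose to reach, as a shift and turn from the pose commanded when the call began, along the tool's axes at that moment; what a row does not reach only later rows make up. Full scale, the value 1, is 0.5 m for a shift and 60 degrees for a turn. A row lasts 1/8 s, in which the tool goes at most 62.5 mm and 10.7 degrees, less where a joint would pass 70% of its speed; a pose out of reach is approached as far as the arm can. A call with a number of a shift or a turn outside -1 to 1 is refused whole. A call with a gripper value outside its range is refused whole. The fingers move at their own pace and stop on an object; "grip_force" is the grip in N (left out, the last holds). Time passes only in rows, so rows that repeat a pose let the fingers close. It gives the time, the measured TCP pose, the force and the opening at its end, in the units of the state.
- monitor.sense(): the state, without advancing time (a new reading comes with each control period).
- optics.read_camera(name): name is "side" or "top"; returns a dict with "image" (480x640x3 uint8, red, green, blue), "range_z" (480x640 float32, m along the optical axis (not along the pixel's ray), 0 where there is no reading), "intrinsics" (3x3 intrinsics, pixels), "k1" (the pictures are not rectified: a ray, as slopes to the right and down, at radius r is drawn at 1 + k1 r^2 times it, then the intrinsics apply), "pose" (4x4, takes a point from camera to world coordinates). Camera axes: x right, y up, looking along -z (the intrinsics and any distortion apply to the point x, -y, -z); pixel columns grow to the right and rows downward; lengths in m; the calibration is good to about 2 mm. A picture is of the moment at which its call begins.
- order.job_done(): hands the job in, once; it reports no verdict.
Trained networks look in the newest picture that a camera, given by its name, has taken for a name from the list of things; names that differ only in an ending like _2 or _b are one class to them, and where a whole thing is asked for, a point or a joint stands for the part that bears it (a point fixed in the world has none). Each returns a list of dicts, best first, with "conf" (0 to 1); they miss things now and then, are a little off and sometimes report something else, mostly with a low value. They report only what shows in the picture. A call takes as long as a camera call. They do not tell look-alikes from the thing itself.
- models.regions_of(camera, thing): "region" (480x640 bool, what is visible of it) and "box" ([left, top, right, bottom] in pixels, round what is visible of it).
- models.pinpoint(camera, thing): "xy" ([column, row] in pixels: a listed point, or the origin of a listed thing).
The state is a dict: "clock": time; "joint_positions": joint angles; "joint_vel": joint speeds; "tau": joint torques, N m; "eef_pos": TCP position; "eef_rot": TCP orientation; "wrist_force": force on the tool from outside, world axes, zero at the start; "wrist_torque": the same for the moment, N m; "gripper_width": finger opening in m.
Only numpy, scipy, OpenCV 4.12 (cv2) and the standard library are available. Lean on these libraries where they do the work, as an engineer would, in place of code of your own. Each camera call takes 0.05 s, during which the arm holds its last target.

## Task

Lay every spindle on the mat across the V rest made for its length, a journal in each V. Then lift the infrared thermometer off its hook and point it straight down at the top of the round steel master and then at the middle of each loaded spindle's body, longest first and shortest last, from about 10 cm away without touching, keeping it steady for four seconds each time. Finally hang the thermometer back on its hook, leave every spindle lying in its rest, and do not disturb the ring gauge, the bottle or the angle block.

Things in the scene. Friction and masses are not known exactly. Their poses are not given: they have to be found in the camera images.
- spindle_long: long spindle: aluminium bar with a square body 98 mm long, 30 x 30 mm in section, and at each end a steel round journal, 16 mm diameter, 18 mm long (134 mm overall). Origin at its very middle, x axis along its length; the four sides are alike and it may lie on any of them. May be absent. Starts lying on the grey mat (2 mm thick).
- rest_long_seat (a point): rest of the long spindle: fixed base 128 x 54 x 10 mm with two upright steel blades 8 mm thick, inner faces 106 mm apart (4 mm beyond each spindle shoulder), each with a 90 degree V on top (bottom 64 mm, cheek tips 81 mm above the table, 45 mm wide overall). Point: where the middle of the seated spindle belongs, 75 mm above the table, journals in the Vs; x along the spindle, z up.
- spindle_medium: medium spindle: aluminium bar with a square body 72 mm long, 30 x 30 mm in section, and at each end a steel round journal, 16 mm diameter, 18 mm long (108 mm overall). Origin at its very middle, x axis along its length; the four sides are alike and it may lie on any of them. May be absent. Starts lying on the grey mat (2 mm thick).
- rest_medium_seat (a point): rest of the medium spindle: fixed base 102 x 54 x 10 mm with two upright steel blades 8 mm thick, inner faces 80 mm apart (4 mm beyond each spindle shoulder), each with a 90 degree V on top (bottom 64 mm, cheek tips 81 mm above the table, 45 mm wide overall). Point: where the middle of the seated spindle belongs, 75 mm above the table, journals in the Vs; x along the spindle, z up.
- spindle_short: short spindle: aluminium bar with a square body 46 mm long, 30 x 30 mm in section, and at each end a steel round journal, 16 mm diameter, 18 mm long (82 mm overall). Origin at its very middle, x axis along its length; the four sides are alike and it may lie on any of them. May be absent. Starts lying on the grey mat (2 mm thick).
- rest_short_seat (a point): rest of the short spindle: fixed base 76 x 54 x 10 mm with two upright steel blades 8 mm thick, inner faces 54 mm apart (4 mm beyond each spindle shoulder), each with a 90 degree V on top (bottom 64 mm, cheek tips 81 mm above the table, 45 mm wide overall). Point: where the middle of the seated spindle belongs, 75 mm above the table, journals in the Vs; x along the spindle, z up.
- thermometer: infrared wand, 0.16 kg, hung nose down: body 26 x 26 mm from 30 to 170 mm above the nose tip, round nose below. Origin at the nose tip, z up the wand (it looks along -z), x to its back, where the clip is: a bridge 24 mm wide (underside at z 110, top 116 mm) from the back face, x = 13 mm, to a tongue at x = 28 to 34 mm that hangs down to z 85 mm. Grip its top 50 mm across y.
- thermo_clip (a point): middle of the underside of the thermometer's clip bridge (20.5, 0, 110 mm in the thermometer's frame); rests on the hook's top edge. Same axes as the thermometer.
- hook_top (a point): middle of the top edge of the fixed stand's upturned hook, a flat upright blade 6 mm thick (x), 30 mm wide (y), top 170 mm above the table; x from the hanging thermometer through the blade to the post 60 mm behind, z up. The thermometer hangs on the -x side, its back against the blade, the clip over the edge; lifting it 30 mm frees it.
- master_top (a point): the steel reference master: a fixed stepped disc, 52 mm diameter and 30 mm high, its upper step 40 mm across, standing on the table on the robot's side of the rests. Point: centre of its top face, z up.
- ring_gauge: bystander: steel ring gauge, 66 mm diameter, 22 mm high, lying flat; origin under its centre
- cleaner: bystander: white cleaner bottle, 48 mm diameter, 110 mm high; origin under its centre
- angle_block: bystander: dark L-shaped angle block 60 x 50 mm, 62 mm high; origin under its foot's centre
There are look-alikes about, which are no part of the job. What is shaped like the spindle_long but green or pink is not meant.

How it is judged:
By the outcome, as a careful person would: the job done as asked, in the order asked, and still so for the second after the job is handed in, with the robot touching nothing.
Of spindle_long, spindle_medium, spindle_short only 2 to 3 are there at a start; the rules pass over those that are not, and their reading is None.
At some moment in a run one of spindle_long, spindle_medium, spindle_short may be knocked a few centimetres aside while the robot is not near it.
It also fails if it takes over 210 s, if anything falls off the work surface, if the arm or the gripper's body presses on something with over 40 N, if the wrist force passes 120 N, or if a joint passes its speed limit or range.

## Working session

There is one attempt and no reset: what is moved stays moved. The work goes in short steps, Python scripts to look and compute and a tool call to move; the robot and the scene stay as the last step left them, time stands still between calls to the robot, and variables do not carry over. Pictures are saved under pics/ and viewed, and the job is handed in when it is done.

Besides the shell and the picture viewer there is one more tool, called after "Request:" as name(argument=value, ...) on one line, values as JSON. drive_tool: Moves the arm, as the interface text tells. Its arguments: {"type":"object","properties":{"claw":{"type":"array","items":{"type":"number"}},"xyz":{"type":"array","items":{"type":"array","items":{"type":"number","minimum":-1,"maximum":1}}},"twist":{"type":"array","items":{"type":"array","items":{"type":"number","minimum":-1,"maximum":1}}},"grip_force":{"type":"number"}},"required":["claw","xyz","twist"]}

```bash
mkdir -p pics; ls; python3 - <<'E'
from plant import monitor, optics, order, models, ctrl
import cv2
s=monitor.sense()
for k,v in s.items(): print(k,v)
print(ctrl.tcp_to_grasp)
for n in ("side","top"):
    c=optics.read_camera(n)
    cv2.imwrite(f"pics/{n}0.png",c["image"][:,:,::-1])
    print(n,c["intrinsics"],c["k1"],c["pose"])
E
```

```text
pics
clock 0.0
joint_positions [-1.27018634  0.52198705 -0.03628738  1.59997484  0.02115539  1.02108741
 -0.11279887]
joint_vel [-5.02370409e-04 -8.24226861e-05  1.96788938e-04 -3.57608282e-04
  9.93382625e-04  7.33640998e-04 -9.37183849e-05]
tau [-2.26238262e-03 -9.27099752e+01  1.97868124e+00 -3.69929087e+01
  1.76414702e-02  8.11348145e-03  3.85943770e-05]
eef_pos [0.22640976 0.58220944 0.23075484]
eef_rot [ 0.5833152  -0.39946953  0.58391784  0.39900805]
wrist_force [ 0.16459647 -0.05276968 -0.24193508]
wrist_torque [0.01486093 0.01688746 0.03288217]
gripper_width 0.08555875744835455
-0.0187
side [[464.25474719   0.         313.55225221]
 [  0.         464.25474719 232.59401129]
 [  0.           0.           1.        ]] 0.02845949048578465 [[ 0.81632231  0.44059816 -0.37348515  0.21453714]
 [-0.57753969  0.63172021 -0.51708556 -0.42435271]
 [ 0.00811117  0.63781098  0.77015022  0.91971866]
 [ 0.          0.          0.          1.        ]]
top [[478.48522325   0.         320.10564359]
 [  0.         478.48522325 241.55752212]
 [  0.           0.           1.        ]] -0.10458402045346044 [[-0.02330692  0.99616549 -0.0843274   0.50412489]
 [-0.99952782 -0.0215298   0.0219225   0.11333207]
 [ 0.02002289  0.08479853  0.99619692  1.23634231]
 [ 0.          0.          0.          1.        ]]
```

View pics/side0.png

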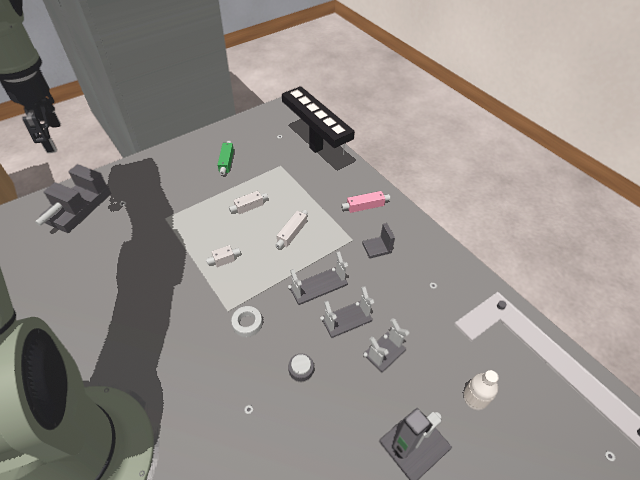

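View pics/top0.png

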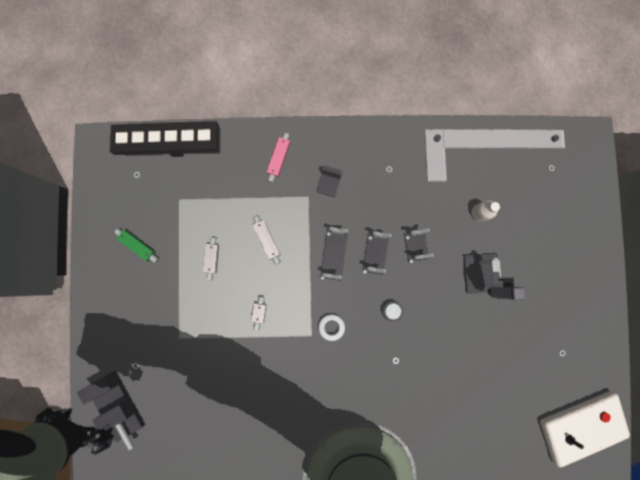

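```bash
cat > h.py <<'E'
import numpy as np, cv2
from plant import monitor, optics, order, models, ctrl
from scipy.spatial.transform import Rotation as R
def cam(n): return optics.read_camera(n)
def unproj(c, uv, z):
    K=c["intrinsics"];D=np.array([c["k1"],0,0,0,0.])
    p=cv2.undistortPoints(np.asarray(uv,float).reshape(-1,1,2),K,D,None,None).reshape(-1,2)
    z=np.asarray(z,float).reshape(-1)
    P=np.c_[p[:,0]*z,-p[:,1]*z,-z]
    return P@c["pose"][:3,:3].T+c["pose"][:3,3]
def proj(c,P):
    P=np.atleast_2d(P);T=c["pose"]
    q=(P-T[:3,3])@T[:3,:3]; q=q*[1,-1,-1]
    return cv2.projectPoints(q,np.zeros(3),np.zeros(3),c["intrinsics"],np.array([c["k1"],0,0,0,0.]))[0].reshape(-1,2)
def ray(c,uv,zw):
    a=unproj(c,uv,[1.0])[0]; o=c["pose"][:3,3]; d=a-o
    return o+d*(zw-o[2])/d[2]
def cloud(c,mask):
    v,u=np.nonzero(mask&(c["range_z"]>0))
    return unproj(c,np.c_[u,v],c["range_z"][v,u])
def q2R(q): return R.from_quat([q[1],q[2],q[3],q[0]])
E
python3 - <<'E'
from h import *
np.set_printoptions(precision=4,suppress=True)
for n in ("side","top"):
    c=cam(n)
    np.save(f"/tmp/{n}.npy",c,allow_pickle=True)
    for t in ["spindle_long","spindle_medium","spindle_short","thermometer","ring_gauge","cleaner","angle_block"]:
        for r in models.regions_of(n,t):
            if r["conf"]<.3: continue
            P=cloud(c,r["region"])
            print(n,t,round(r["conf"],2),r["box"],"med",np.median(P,0),"zmax",np.percentile(P[:,2],95) if len(P) else None,len(P))
    hs={"rest_long_seat":.075,"rest_medium_seat":.075,"rest_short_seat":.075,"master_top":.03,"hook_top":.17,"thermo_clip":.17,"spindle_long":.017,"spindle_medium":.017,"spindle_short":.017,"thermometer":.06}
    for t,h in hs.items():
        for r in models.pinpoint(n,t):
            if r["conf"]<.3: continue
            print(n,"pt",t,round(r["conf"],2),r["xy"],ray(c,[r["xy"]],h))
E
```

```text
side spindle_long 0.85 [341.1, 190.7, 389.0, 215.2] med [0.8257 0.1891 0.023 ] zmax 0.03079484284930849 703
side spindle_long 0.69 [216.9, 141.8, 235.1, 174.2] med [0.6031 0.549  0.0266] zmax 0.031196653247010413 364
side spindle_long 0.6 [272.7, 211.7, 304.5, 248.5] med [0.607  0.2176 0.0289] zmax 0.03316289234218207 572
side spindle_long 0.33 [230.3, 192.5, 266.2, 212.4] med [0.5657 0.3586 0.0268] zmax 0.03316332046559614 476
side spindle_medium 0.62 [230.6, 189.7, 267.2, 214.3] med [0.569  0.3593 0.0257] zmax 0.03311807361836019 513
side spindle_short 0.6 [207.9, 246.6, 240.1, 266.1] med [0.4265 0.2414 0.026 ] zmax 0.03307684238676452 429
side thermometer 0.84 [394.4, 405.8, 430.8, 456.6] med [ 0.4588 -0.337   0.1905] zmax 0.23003315686269843 974
side ring_gauge 0.75 [291.1, 254.9, 345.1, 302.6] med [0.5784 0.0494 0.0097] zmax 0.07067584403859618 1269
side ring_gauge 0.74 [229.1, 303.1, 263.8, 336.8] med [0.3883 0.0617 0.0201] zmax 0.023608437834018964 640
side cleaner 0.56 [465.1, 372.1, 498.8, 406.1] med [ 0.6641 -0.3393  0.069 ] zmax 0.10942723112788288 972
side angle_block 0.9
[... 2523 characters left out ...]
 pt rest_short_seat 0.94 [423.5, 242.3] [ 0.5951 -0.1664  0.075 ]
top pt master_top 0.9 [393.8, 308.9] [ 0.432  -0.0949  0.03  ]
top pt hook_top 0.64 [509.4, 284.8] [ 0.4862 -0.3391  0.17  ]
top pt thermo_clip 0.91 [505.3, 280.3] [ 0.4967 -0.3299  0.17  ]
top pt thermo_clip 0.51 [380.0, 253.5] [ 0.5646 -0.0438  0.17  ]
top pt spindle_long 0.91 [265.2, 241.1] [0.6115 0.2268 0.017 ]
top pt spindle_long 0.82 [137.3, 246.6] [0.6045 0.5578 0.017 ]
top pt spindle_long 0.73 [279.7, 154.3] [0.8377 0.1864 0.017 ]
top pt spindle_medium 0.82 [209.9, 257.2] [0.5733 0.3689 0.017 ]
top pt spindle_short 0.58 [258.4, 314.1] [0.4266 0.2469 0.017 ]
top pt thermometer 0.78 [486.7, 290.9] [ 0.471 -0.326  0.06 ]
```

```bash
cat >> h.py <<'E'
def full(n=None):
    out=[]
    for k in ("top","side"):
        c=cam(k) if n is None else n[k]
        m=np.ones((480,640),bool)
        out.append(cloud(c,m))
    return out
def near(P,xy,r,z0,z1):
    return P[(np.hypot(P[:,0]-xy[0],P[:,1]-xy[1])<r)&(P[:,2]>z0)&(P[:,2]<z1)]
def rect(P):
    (c,s,a)=cv2.minAreaRect((P[:,:2]*1000).astype(np.float32))
    if s[0]<s[1]: s=(s[1],s[0]); a+=90
    return np.array(c)/1000,np.array(s),(a+90)%180-90
E
python3 - <<'E'
from h import *
np.set_printoptions(precision=4,suppress=True)
t,s=full()
for nm,xy,r in [("L",(.61,.223),.08),("M",(.568,.364),.065),("S",(.43,.2455),.055)]:
    for k,P in (("top",t),("side",s),("both",np.r_[t,s])):
        Q=near(P,xy,r,.027,.04)
        Q2=near(P,xy,r,.012,.04)
        print(nm,k,len(Q),"top face",*rect(Q),"mean",Q[:,:2].mean(0),"all",*rect(Q2))
for nm,xy,r in [("RL",(.58,.048),.08),("RM",(.572,-.057),.065),("RS",(.59,-.163),.055)]:
    for k,P in (("top",t),("side",s),("both",np.r_[t,s])):
        Q=near(P,xy,r,.04,.09); B=near(P,xy,r,.005,.014)
        print(nm,k,len(Q),"blades",*rect(Q),Q[:,2].max(),"base",*rect(B))
        # blade tips
        T=Q[Q[:,2]>.072]; print("   tips",len(T),*rect(T))
H=np.zeros((600,800),np.float32)
for P in (t,s):
    Q=P[(P[:,2]>.003)&(P[:,2]<.25)&(abs(P[:,0]-.55)<.15)&(P[:,1]<.1)&(P[:,1]>-.4)]
    u=((.1-Q[:,1])*1600).astype(int);v=((.7-Q[:,0])*1600).astype(int)
    ok=(u>=0)&(u<800)&(v>=0)&(v<600)
    np.maximum.at(H,(v[ok],u[ok]),Q[ok,2].astype(np.float32))
H=cv2.dilate(H,np.ones((3,3)))
cv2.imwrite("pics/h.png",cv2.applyColorMap(np.clip(H/.1*255,0,255).astype(np.uint8),cv2.COLORMAP_JET))
E
```

```text
L top 445 top face [0.6193 0.2251] [123.3595  30.2351] 24.656455993652344 mean [0.6152 0.2231] all [0.615  0.2232] [133.5948  30.2351] 24.656455993652344
L side 371 top face [0.6142 0.2254] [100.3981  31.5065] 24.64699363708496 mean [0.6135 0.2243] all [0.6147 0.2251] [135.7219  32.5614] 24.693532943725586
L both 816 top face [0.6186 0.2266] [123.3902  32.7877] 25.37293243408203 mean [0.6145 0.2236] all [0.6149 0.2247] [135.6828  33.2928] 24.953540802001953
M top 336 top face [0.5753 0.366 ] [82.211 30.874] -5.546112060546875 mean [0.5708 0.3665] all [0.5709 0.367 ] [107.755   31.7498] -6.047798156738281
M side 245 top face [0.5656 0.3676] [80.4333 33.7847] -6.143898010253906 mean [0.5697 0.3664] all [0.5709 0.367 ] [108.3108  33.7847] -6.143898010253906
M both 581 top face [0.5709 0.367 ] [91.171  33.7847] -6.143898010253906 mean [0.5703 0.3664] all [0.5709 0.367 ] [108.3108  33.7847] -6.143898010253906
S top 226 top face [0.4287 0.2462] [68.1299 30.0576] -10.774261474609375 mean [0.4298 0.2456] all [0.4294 0.246 ] [82.628  30.1758] -10.992523193359375
S side 205 top face [0.4306 0.
[... 1549 characters left out ...]
5749 -0.0539] [97.4198 45.471 ] -9.917526245117188
RS top 139 blades [ 0.593 -0.163] [70.702  45.8723] 6.848196983337402 0.08231856867726872 base [ 0.5946 -0.1606] [83.7604 82.0682] 8.373429298400879
   tips 80 [ 0.593  -0.1633] [70.5577 45.884 ] 6.312430381774902
RS side 391 blades [ 0.5926 -0.1605] [72.6917 44.3587] 5.885216236114502 0.08397954433288113 base [ 0.5919 -0.1607] [78.3191 55.2767] 8.349512100219727
   tips 120 [ 0.5931 -0.1604] [71.7239 44.3587] 5.885216236114502
RS both 530 blades [ 0.5928 -0.1623] [72.634  48.1571] 6.042654514312744 0.08397954433288113 base [ 0.5946 -0.1606] [83.7604 82.0682] 8.373429298400879
   tips 200 [ 0.5933 -0.1623] [71.6513 48.1571] 6.042654991149902
```

View pics/h.png

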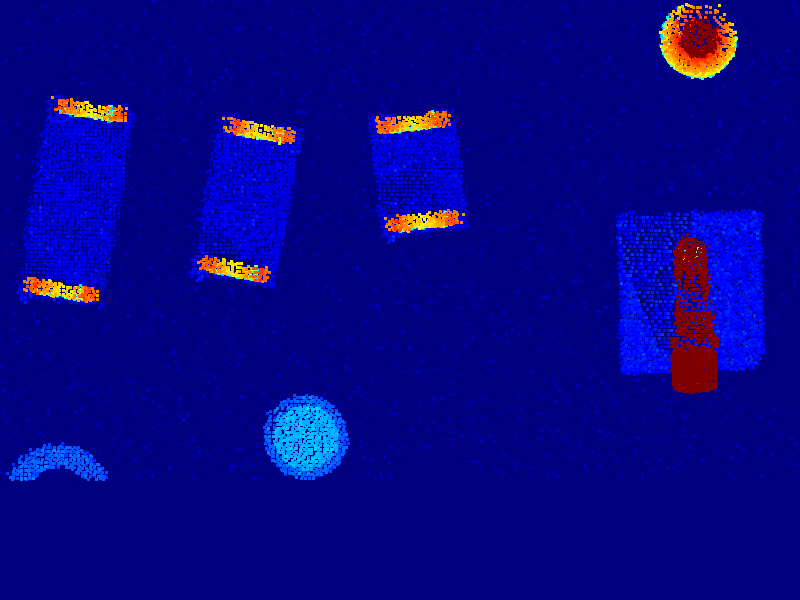

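```bash
cat >> h.py <<'E'
def plan(target,yaw=None,rows=5,s=None):
    """tool down at TCP target; jaw axis (tool z) such that perpendicular to spindle yaw (deg). picks nearest half turn"""
    s=s or monitor.sense(); R0=q2R(s["eef_rot"]); p=np.array(s["eef_pos"])
    M=R0.as_matrix()
    d=R0.inv().apply(np.array(target)-p)
    if yaw is None:
        yz=np.degrees(np.arctan2(M[1,2],M[0,2])); 
    else:
        yz=yaw+90
    best=None
    for k in (0,180):
        a=np.radians(yz+k); z=np.array([np.cos(a),np.sin(a),0]); x=np.array([0,0,-1.]); y=np.cross(z,x)
        Rt=R.from_matrix(np.c_[x,y,z]); rv=(R0.inv()*Rt).as_rotvec(degrees=True)
        if best is None or np.linalg.norm(rv)<np.linalg.norm(best): best=rv
    print("t %.2f pos"%s["clock"],np.round(p,4),"jaw yaw %.1f"%(np.degrees(np.arctan2(M[1,2],M[0,2]))),"xdir",np.round(M[:,0],4),"w %.4f"%s["gripper_width"],"q7 %.2f"%s["joint_positions"][6],"F",np.round(s["wrist_force"],1))
    print("  dist %.3f rows~%.1f  xyz"%(np.linalg.norm(d),max(np.linalg.norm(d)/.0625,np.linalg.norm(best)/10.7)),np.round(d/.5,3).tolist(),"twist",np.round(best/60,3).tolist())
E
python3 - <<'E'
from h import *
plan([.6149,.224,.15],24.7)
t,s=full()
P=np.r_[t,s]
Q=near(P,(.5,-.33),.1,.1,.4)
for z in np.arange(.1,.26,.02):
    q=Q[(Q[:,2]>=z)&(Q[:,2]<z+.02)]
    if len(q)>3: print("%.2f"%z,len(q),q.min(0).round(3),q.max(0).round(3))
for k,P in (("t",t),("s",s)):
    q=near(P,(.469,-.333),.035,.225,.24); print(k,len(q),rect(q),q[:,2].mean())
    q=near(P,(.43,-.093),.035,.027,.035); print(k,len(q),rect(q),q.mean(0))
E
```

```text
t 2.00 pos [0.2265 0.5825 0.2313] jaw yaw 68.8 xdir [ 0. -0. -1.] w 0.0854 q7 -0.11 F [-0.2 -0.6 -0.2]
  dist 0.535 rows~8.6  xyz [0.163, -0.984, -0.387] twist [-0.766, -0.0, 0.0]
0.10 508 [ 0.455 -0.348  0.1  ] [ 0.553 -0.319  0.12 ]
0.12 141 [ 0.455 -0.349  0.12 ] [ 0.489 -0.319  0.14 ]
0.14 162 [ 0.455 -0.349  0.14 ] [ 0.505 -0.32   0.16 ]
0.16 310 [ 0.456 -0.348  0.16 ] [ 0.506 -0.32   0.18 ]
0.18 151 [ 0.456 -0.347  0.18 ] [ 0.497 -0.32   0.2  ]
0.20 146 [ 0.456 -0.346  0.2  ] [ 0.482 -0.321  0.22 ]
0.22 517 [ 0.456 -0.348  0.22 ] [ 0.483 -0.32   0.234]
t 142 (array([ 0.4688855 , -0.33388446]), array([26.90574074, 25.93641663]), 88.39019012451172) 0.22913381636740693
t 167 (array([ 0.42560077, -0.09157523]), array([38.61422729, 37.82349396]), 89.38441467285156) [ 0.42651933 -0.0917806   0.03015008]
s 325 (array([ 0.46947974, -0.33365417]), array([25.6394825 , 25.33603477]), 1.8590151071548462) 0.22876753726288765
s 275 (array([ 0.42720975, -0.0907402 ]), array([38.61517715, 38.18477249]), -81.75649738311768) [ 0.42725985 -0.09097095  0.02954742]
```

Request:
drive_tool(claw=[1,1,1,1,1], xyz=[[0.1,-0.984,-0.387],[0.163,-0.984,-0.387],[0.163,-0.984,-0.387],[0.163,-0.984,-0.387],[0.163,-0.984,-0.387]], twist=[[-0.766,0,0],[-0.766,0,0],[-0.766,0,0],[-0.766,0,0],[-0.766,0,0]], grip_force=40)

```text
clock: 2.72
eef_pos: [0.4519, 0.3745, 0.186]
eef_rot: [0.38, -0.596, 0.38, 0.596]
wrist_force: [0.4, 1.1, -0.9]
gripper_width: 0.085
```

```bash
python3 -c "
from h import *
plan([.6149,.224,.12],24.7)"
```

```text
t 2.73 pos [0.4519 0.3745 0.186 ] jaw yaw 115.0 xdir [ 2.e-04  5.e-04 -1.e+00] w 0.0850 q7 1.11 F [ 0.4  1.1 -0.9]
  dist 0.231 rows~3.7  xyz [0.132, -0.169, -0.41] twist [0.004, 0.0, 0.0]
```

Request:
drive_tool(claw=[0.8,0.8,0.8,0.8,0.8], xyz=[[0.132,-0.169,-0.41],[0.132,-0.169,-0.41],[0.132,-0.169,-0.41],[0.132,-0.169,-0.41],[0.132,-0.169,-0.41]], twist=[[0.004,0,0],[0.004,0,0],[0.004,0,0],[0.004,0,0],[0.004,0,0]])

```text
clock: 3.35
eef_pos: [0.6148, 0.221, 0.1187]
eef_rot: [-0.383, 0.594, -0.385, -0.594]
wrist_force: [-0.6, 0.9, 1.0]
gripper_width: 0.0682
```

```bash
python3 -c "
from h import *
t,s=full()
print([ (rect(near(P,(.615,.224),.08,.012,.04))) for P in (t,s)])
plan([.6149,.224,.005],24.7)"
```

```text
[(array([0., 0.]), array([0., 0.]), 0.0), (array([0.6140451 , 0.22513622]), array([132.98809814,  33.01992035]), 24.867332458496094)]
t 3.45 pos [0.6129 0.225  0.1199] jaw yaw 114.5 xdir [-5.e-04  2.e-04 -1.e+00] w 0.0684 q7 1.45 F [ 0.2  0.6 -0.2]
  dist 0.115 rows~1.8  xyz [0.23, -0.003, -0.004] twist [-0.004, 0.0, -0.0]
```

Request:
drive_tool(claw=[0.8,0.8,0.8,0.8,0.8], xyz=[[0.1,0,-0.003],[0.18,0,-0.003],[0.23,0,-0.003],[0.23,0,-0.003],[0.23,0,-0.003]], twist=[[0,0,0],[0,0,0],[0,0,0],[0,0,0],[0,0,0]])

```text
clock: 4.08
eef_pos: [0.614, 0.2246, 0.0065]
eef_rot: [-0.383, 0.595, -0.382, -0.595]
wrist_force: [0.3, 0.1, 0.2]
gripper_width: 0.0682
```

Request:
drive_tool(claw=[0.1,0.1,0.1,0.1,0.1], xyz=[[0,0,0],[0,0,0],[0,0,0],[0,0,0],[0,0,0]], twist=[[0,0,0],[0,0,0],[0,0,0],[0,0,0],[0,0,0]])

```text
clock: 4.7
eef_pos: [0.6141, 0.2237, 0.0061]
eef_rot: [-0.383, 0.595, -0.382, -0.594]
wrist_force: [-2.5, -1.2, 10.2]
gripper_width: 0.0291
```

```bash
python3 -c "
from h import *
plan([.5753,.0533,.15],-8.7)"
```

```text
t 4.70 pos [0.6141 0.2237 0.0061] jaw yaw 114.5 xdir [ 1.e-03  4.e-04 -1.e+00] w 0.0291 q7 1.43 F [-2.5 -1.2 10.2]
  dist 0.226 rows~3.6  xyz [-0.288, 0.211, -0.278] twist [0.553, 0.0, 0.001]
```

Request:
drive_tool(claw=[0.1,0.1,0.1,0.1,0.1], xyz=[[-0.1,0,0],[-0.2,0,0],[-0.278,0,0],[-0.278,0,0],[-0.278,0,0]], twist=[[0,0,0],[0,0,0],[0,0,0],[0,0,0],[0,0,0]], grip_force=60)

```text
clock: 5.32
eef_pos: [0.6132, 0.2232, 0.1433]
eef_rot: [0.382, -0.594, 0.383, 0.595]
wrist_force: [-0.4, -1.0, -3.9]
gripper_width: 0.0286
```

Request:
drive_tool(claw=[0.1,0.1,0.1,0.1,0.1], xyz=[[-0.005,0.07,-0.09],[-0.01,0.14,-0.18],[-0.01,0.211,-0.278],[-0.01,0.211,-0.278],[-0.01,0.211,-0.278]], twist=[[0.18,0,0],[0.36,0,0],[0.553,0,0],[0.553,0,0],[0.553,0,0]])

```text
clock: 5.95
eef_pos: [0.5747, 0.0535, 0.1481]
eef_rot: [0.536, -0.46, 0.537, 0.461]
wrist_force: [-0.2, 0.0, -3.6]
gripper_width: 0.029
```

```bash
python3 -c "
from h import *
plan([.5753,.0533,.12],-8.7)
t,s=full()
for P in (t,s):
    Q=near(P,(.575,.053),.09,.13,.2); print(len(Q))
    zz=np.histogram(Q[:,2],20); print(zz[0],zz[1][[0,-1]])
c=cam('side'); cv2.imwrite('pics/s1.png',c['image'][:,:,::-1])
c=cam('top'); cv2.imwrite('pics/t1.png',c['image'][:,:,::-1])
"
```

```text
t 5.95 pos [0.5747 0.0535 0.1481] jaw yaw 81.3 xdir [-1.7e-03 -1.0e-04 -1.0e+00] w 0.0290 q7 1.22 F [-0.2  0.  -3.6]
  dist 0.028 rows~0.4  xyz [0.056, -0.001, -0.0] twist [0.0, -0.0, -0.002]
0
[0 0 0 0 0 0 0 0 0 0 0 0 0 0 0 0 0 0 0 0] [0. 1.]
796
[ 16  21  31  24  36  33  62  69  60  56 202  83  12   6  10   8   5  12
  19  31] [0.1422286  0.19996189]
```

View pics/s1.png

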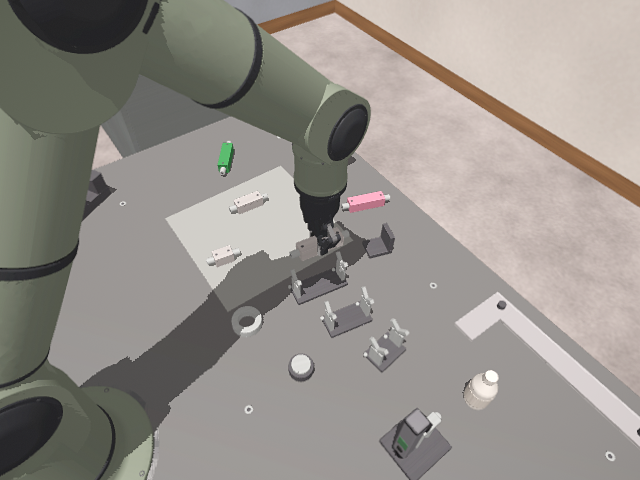

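```bash
cat >> h.py <<'E'
def held(L,zt):
    c=cam("side"); P=cloud(c,np.ones((480,640),bool)); s=monitor.sense(); p=s["eef_pos"]
    Q=near(P,p[:2],L/2+.02,p[2]+zt-.02,p[2]+zt+.022)
    print("held(side):",len(Q),rect(Q),"z",np.percentile(Q[:,2],[2,98]).round(4),"tcp",p.round(4))
    # ends by axis
    M=q2R(s["eef_rot"]).as_matrix(); ax=M[:,1]; d=(Q-p)@ax; print(" axial ends",d.min().round(4),d.max().round(4), "mid",((d.min()+d.max())/2).round(4),"axis",ax.round(3))
E
python3 -c "
from h import *
held(.134,.011)"
```

```text
held(side): 706 (array([0.57580707, 0.05454965]), array([129.88227844,  54.00281525]), 6.838637351989746) z [0.1463 0.1769] tcp [0.5751 0.0542 0.1487]
 axial ends -0.0685 0.0664 mid -0.001 axis [-0.989  0.15   0.001]
```

Request:
drive_tool(claw=[0.1,0.1,0.1,0.1,0.1], xyz=[[0.05,0.002,0],[0.1,0.002,0],[0.14,0.002,0],[0.16,0.002,0],[0.16,0.002,0]], twist=[[0,0,-0.002],[0,0,-0.002],[0,0,-0.002],[0,0,-0.002],[0,0,-0.002]])

```text
clock: 6.82
eef_pos: [0.5741, 0.0537, 0.0687]
eef_rot: [0.537, -0.461, 0.536, 0.46]
wrist_force: [0.7, 0.2, -3.2]
gripper_width: 0.0292
```

Request:
drive_tool(claw=[0.1,0.1,0.1], xyz=[[0.003,0,0],[0.006,0,0],[0.006,0,0]], twist=[[0,0,0],[0,0,0],[0,0,0]])

```text
clock: 7.2
eef_pos: [0.5744, 0.0535, 0.0664]
eef_rot: [0.537, -0.461, 0.536, 0.46]
wrist_force: [0.4, 0.4, -4.0]
gripper_width: 0.0288
```

```bash
python3 -c "
from h import *
plan([.5753,.0533,.064],-8.7)
held(.134,.011)"
```

```text
t 7.20 pos [0.5744 0.0535 0.0664] jaw yaw 81.3 xdir [ 2.5e-03 -3.0e-04 -1.0e+00] w 0.0288 q7 1.21 F [ 0.4  0.4 -4. ]
  dist 0.003 rows~0.0  xyz [0.005, -0.002, -0.0] twist [-0.0, 0.0, 0.002]
held(side): 701 (array([0.57690125, 0.0489767 ]), array([127.20458221, 106.47327423]), 20.695470809936523) z [0.0632 0.0951] tcp [0.5743 0.0535 0.0663]
 axial ends -0.069 0.0663 mid -0.0014 axis [-0.988  0.151 -0.002]
```

Lower a bit more, then open and rise.

Request:
drive_tool(claw=[0.1,0.1,0.1,0.1], xyz=[[0.002,0,0],[0.004,0,0],[0.005,0,0],[0.005,0,0]], twist=[[0,0,0],[0,0,0],[0,0,0],[0,0,0]])

```text
clock: 7.75
eef_pos: [0.5745, 0.0535, 0.0644]
eef_rot: [0.537, -0.461, 0.536, 0.46]
wrist_force: [-5.5, -0.4, 13.2]
gripper_width: 0.029
```

Request:
drive_tool(claw=[0.4,0.55,0.7,0.7,0.7], xyz=[[0,0,0],[0,0,0],[0,0,0],[0,0,0],[0,0,0]], twist=[[0,0,0],[0,0,0],[0,0,0],[0,0,0],[0,0,0]])

```text
clock: 8.38
eef_pos: [0.5742, 0.0535, 0.0635]
eef_rot: [0.537, -0.461, 0.536, 0.46]
wrist_force: [-1.1, 0.7, 0.2]
gripper_width: 0.0595
```

Request:
drive_tool(claw=[0.7,0.7,0.7,0.7,0.7], xyz=[[-0.05,0,0],[-0.12,0,0],[-0.2,0,0],[-0.24,0,0],[-0.24,0,0]], twist=[[0,0,0],[0,0,0],[0,0,0],[0,0,0],[0,0,0]])

```text
clock: 9.0
eef_pos: [0.5747, 0.0536, 0.185]
eef_rot: [0.538, -0.462, 0.535, 0.46]
wrist_force: [0.3, -0.0, -1.6]
gripper_width: 0.0596
```

```bash
python3 -c "
from h import *
t,s=full()
Q=near(s,(.575,.0545),.08,.06,.12); print(rect(Q),np.percentile(Q[:,2],[50,90,98]))
for nm,xy,r in [('M',(.571,.367),.075),('S',(.43,.247),.06)]:
    for P in (t,s):
        q=near(P,xy,r,.012,.04)
        if len(q)>50: print(nm,len(q),rect(q))
plan([.5709,.367,.12],-6.1)
c=cam('side'); cv2.imwrite('pics/s2.png',c['image'][:,:,::-1])
"
```

```text
(array([0.57536395, 0.05318587]), array([133.98156738,  45.51415253]), -9.075241088867188) [0.08608449 0.09003206 0.09145386]
M 468 (array([0.57096576, 0.36671683]), array([107.35886383,  31.32804489]), -5.585166931152344)
M 426 (array([0.57056268, 0.36828571]), array([109.5584259 ,  35.25754166]), -7.041954040527344)
S 328 (array([0.42950958, 0.24564743]), array([82.9264679 , 30.35080719]), -10.378555297851562)
S 371 (array([0.43008597, 0.24704062]), array([80.91990662, 32.96739578]), -10.232101440429688)
t 9.10 pos [0.5737 0.0536 0.1831] jaw yaw 81.3 xdir [ 1.6e-03 -4.0e-04 -1.0e+00] w 0.0597 q7 1.22 F [-0.3 -0.3 -0.5]
  dist 0.320 rows~5.1  xyz [0.126, 0.101, 0.619] twist [-0.043, -0.0, 0.002]
```

View pics/s2.png

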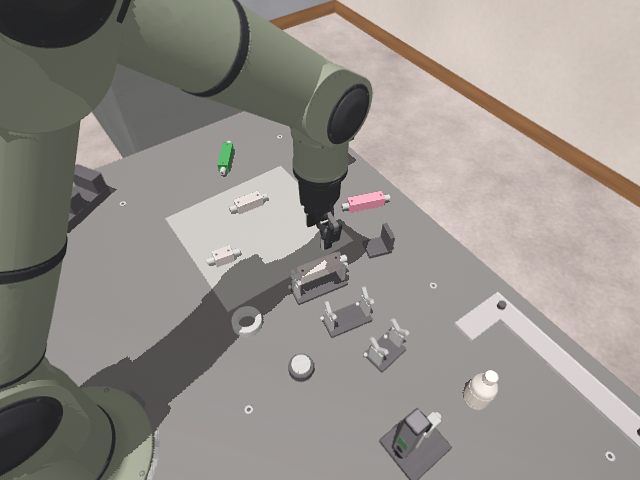

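The long spindle sits in its rest (around 320,270; top z ≈ 0.090, as expected). Medium and short are unmoved. Next the medium.

Request:
drive_tool(claw=[0.8,0.8,0.8,0.8,0.8], xyz=[[0.02,0.02,0.12],[0.05,0.04,0.24],[0.126,0.101,0.619],[0.126,0.101,0.619],[0.126,0.101,0.619]], twist=[[-0.043,0,0],[-0.043,0,0],[-0.043,0,0],[-0.043,0,0],[-0.043,0,0]])

```text
clock: 9.78
eef_pos: [0.5705, 0.3606, 0.1204]
eef_rot: [0.526, -0.473, 0.526, 0.472]
wrist_force: [1.8, -0.6, 0.5]
gripper_width: 0.0683
```

```bash
python3 -c "
from h import *
t,s=full()
for nm,xy,r in [('M',(.571,.367),.075)]:
    for P in (t,s):
        q=near(P,xy,r,.012,.036)
        if len(q)>50: print(nm,len(q),rect(q))
plan([.5709,.367,.005],-6.1)
"
```

```text
M 113 (array([0.58127307, 0.35573477]), array([90.17060089, 25.65064049]), 14.560224533081055)
M 431 (array([0.57005511, 0.36653867]), array([107.5016861 ,  36.05913544]), -9.201278686523438)
t 9.88 pos [0.5675 0.3664 0.1189] jaw yaw 84.3 xdir [-0.002   0.0014 -1.    ] w 0.0682 q7 0.79 F [-1.4 -1.5 -0.4]
  dist 0.114 rows~1.8  xyz [0.228, -0.007, 0.002] twist [0.007, 0.001, -0.002]
```

Request:
drive_tool(claw=[0.8,0.8,0.8,0.8,0.8], xyz=[[0.1,-0.006,0.002],[0.18,-0.006,0.002],[0.228,-0.006,0.002],[0.228,-0.006,0.002],[0.228,-0.006,0.002]], twist=[[0,0,0],[0,0,0],[0,0,0],[0,0,0],[0,0,0]])

```text
clock: 10.5
eef_pos: [0.5752, 0.3599, 0.0094]
eef_rot: [0.527, -0.473, 0.525, 0.472]
wrist_force: [0.3, 0.8, 0.1]
gripper_width: 0.0684
```

Request:
drive_tool(claw=[0.1,0.1,0.1,0.1,0.1], xyz=[[0,0,0],[0,0,0],[0,0,0],[0,0,0],[0,0,0]], twist=[[0,0,0],[0,0,0],[0,0,0],[0,0,0],[0,0,0]])

```text
clock: 11.12
eef_pos: [0.575, 0.3602, 0.0094]
eef_rot: [0.527, -0.473, 0.525, 0.472]
wrist_force: [-1.0, 0.7, 10.7]
gripper_width: 0.0288
```

Request:
drive_tool(claw=[0.1,0.1,0.1,0.1,0.1], xyz=[[-0.1,0,0],[-0.2,0,0],[-0.3,0,0],[-0.3,0,0],[-0.3,0,0]], twist=[[0,0,0],[0,0,0],[0,0,0],[0,0,0],[0,0,0]])

```text
clock: 11.75
eef_pos: [0.5738, 0.3593, 0.1576]
eef_rot: [0.526, -0.473, 0.526, 0.472]
wrist_force: [-0.3, 0.2, -1.6]
gripper_width: 0.0287
```

```bash
python3 -c "
from h import *
held(.108,.011)
plan([.5749,-.0548,.165],-10.3)
"
```

```text
held(side): 504 (array([0.56709509, 0.35646957]), array([105.86727905,  50.34331894]), -23.1295166015625) z [0.1508 0.1859] tcp [0.5735 0.3592 0.1569]
 axial ends -0.05 0.059 mid 0.0045 axis [-0.994  0.107 -0.001]
t 11.80 pos [0.5735 0.3592 0.1569] jaw yaw 83.9 xdir [ 6.0e-04 -1.4e-03 -1.0e+00] w 0.0286 q7 0.80 F [-0.5  0.3 -1.9]
  dist 0.414 rows~6.6  xyz [-0.015, -0.091, -0.823] twist [0.07, -0.001, 0.001]
```

Request:
drive_tool(claw=[0.1,0.1,0.1,0.1,0.1], xyz=[[-0.016,-0.01,-0.1],[-0.016,-0.03,-0.22],[-0.016,-0.05,-0.34],[-0.016,-0.06,-0.46],[-0.016,-0.08,-0.58]], twist=[[0.01,0,0],[0.03,0,0],[0.04,0,0],[0.05,0,0],[0.07,0,0]])

```text
clock: 12.42
eef_pos: [0.5819, 0.065, 0.165]
eef_rot: [0.543, -0.453, 0.543, 0.453]
wrist_force: [1.5, -1.1, -2.2]
gripper_width: 0.0289
```

```bash
python3 -c "
from h import *
plan([.5793,-.0556,.165],-10.3)
"
```

```text
t 12.43 pos [0.5819 0.065  0.165 ] jaw yaw 79.7 xdir [-1.e-04 -7.e-04 -1.e+00] w 0.0289 q7 1.17 F [ 1.5 -1.1 -2.2]
  dist 0.121 rows~1.9  xyz [0.0, -0.038, -0.238] twist [-0.001, -0.001, 0.0]
```

Request:
drive_tool(claw=[0.1,0.1,0.1,0.1,0.1], xyz=[[0,-0.02,-0.1],[0,-0.03,-0.2],[0,-0.038,-0.238],[0,-0.038,-0.238],[0,-0.038,-0.238]], twist=[[0,0,0],[0,0,0],[0,0,0],[0,0,0],[0,0,0]])

```text
clock: 13.05
eef_pos: [0.5802, -0.0519, 0.1657]
eef_rot: [0.543, -0.454, 0.542, 0.453]
wrist_force: [0.1, 0.3, -1.6]
gripper_width: 0.0294
```

```bash
python3 -c "
from h import *
held(.108,.011)
t,s=full()
q=near(s,(.575,.055),.08,.06,.12); print(rect(q))
held(.108,.011)
plan([.5793,-.0556,.07],-10.3)
"
```

```text
held(side): 578 (array([ 0.5745567 , -0.05090372]), array([103.86296844,  52.8235817 ]), -28.816951751708984) z [0.1612 0.1952] tcp [ 0.5803 -0.0518  0.1658]
 axial ends -0.0492 0.0597 mid 0.0053 axis [-0.984  0.177 -0.001]
(array([0.57238422, 0.05464756]), array([128.77444458,  43.10185242]), -8.282905578613281)
held(side): 579 (array([ 0.57469983, -0.05075526]), array([102.19041443,  54.50656509]), -32.51913070678711) z [0.162  0.1962] tcp [ 0.5804 -0.0523  0.1661]
 axial ends -0.0486 0.0595 mid 0.0055 axis [-0.984  0.178 -0.002]
t 13.25 pos [ 0.5804 -0.0523  0.1661] jaw yaw 79.8 xdir [ 1.9e-03 -1.0e-04 -1.0e+00] w 0.0289 q7 1.38 F [-1.4  0.2 -1.6]
  dist 0.096 rows~1.5  xyz [0.192, 0.001, -0.007] twist [0.001, 0.0, 0.002]
```

Request:
drive_tool(claw=[0.1,0.1,0.1,0.1,0.1], xyz=[[0.06,0,-0.005],[0.12,0,-0.005],[0.17,0,-0.005],[0.188,0,-0.005],[0.188,0,-0.005]], twist=[[0,0,0],[0,0,0],[0,0,0],[0,0,0],[0,0,0]])

```text
clock: 13.88
eef_pos: [0.58, -0.0557, 0.0723]
eef_rot: [0.543, -0.454, 0.543, 0.453]
wrist_force: [0.0, 0.6, -2.6]
gripper_width: 0.0288
```

Request:
drive_tool(claw=[0.1,0.1,0.1,0.1], xyz=[[0.003,0,0],[0.006,0,0],[0.006,0,0],[0.006,0,0]], twist=[[0,0,0],[0,0,0],[0,0,0],[0,0,0]])

```text
clock: 14.38
eef_pos: [0.5801, -0.056, 0.0694]
eef_rot: [0.544, -0.454, 0.542, 0.452]
wrist_force: [0.2, 0.4, -0.9]
gripper_width: 0.0294
```

```bash
python3 -c "
from h import *
held(.108,.008)
plan([.5793,-.0556,.067],-10.3)
"
```

```text
held(side): 542 (array([ 0.57374323, -0.05762407]), array([107.73691559,  48.89126587]), -20.94219207763672) z [0.0647 0.0955] tcp [ 0.5801 -0.056   0.0694]
 axial ends -0.0491 0.0592 mid 0.005 axis [-0.984  0.179 -0.002]
t 14.43 pos [ 0.5801 -0.056   0.0694] jaw yaw 79.7 xdir [ 2.2e-03 -4.0e-04 -1.0e+00] w 0.0289 q7 1.38 F [-0.5 -1.  -1.3]
  dist 0.003 rows~0.0  xyz [0.005, 0.002, 0.0] twist [-0.0, 0.0, 0.002]
```

Request:
drive_tool(claw=[0.1,0.1,0.1,0.1], xyz=[[0.002,0,0],[0.004,0,0],[0.005,0,0],[0.005,0,0]], twist=[[0,0,0],[0,0,0],[0,0,0],[0,0,0]])

```text
clock: 14.92
eef_pos: [0.5801, -0.0559, 0.0673]
eef_rot: [0.544, -0.453, 0.542, 0.452]
wrist_force: [-3.5, 1.3, 10.4]
gripper_width: 0.029
```

Request:
drive_tool(claw=[0.4,0.55,0.7,0.7,0.7], xyz=[[0,0,0],[0,0,0],[0,0,0],[0,0,0],[0,0,0]], twist=[[0,0,0],[0,0,0],[0,0,0],[0,0,0],[0,0,0]])

```text
clock: 15.55
eef_pos: [0.58, -0.056, 0.0667]
eef_rot: [0.543, -0.454, 0.543, 0.452]
wrist_force: [-0.0, -0.1, -0.5]
gripper_width: 0.0599
```

Request:
drive_tool(claw=[0.7,0.7,0.7,0.7,0.7], xyz=[[-0.05,0,0],[-0.12,0,0],[-0.2,0,0],[-0.24,0,0],[-0.24,0,0]], twist=[[0,0,0],[0,0,0],[0,0,0],[0,0,0],[0,0,0]])

```text
clock: 16.18
eef_pos: [0.5805, -0.056, 0.1881]
eef_rot: [0.544, -0.454, 0.542, 0.452]
wrist_force: [0.1, 1.0, -2.1]
gripper_width: 0.0598
```

```bash
python3 -c "
from h import *
t,s=full()
for nm,xy,r in [('RL',(.575,.053),.08),('RM',(.575,-.055),.065)]:
  for P in (t,s):
    Q=near(P,xy,r,.06,.12); 
    if len(Q)>50: print(nm,rect(Q),np.percentile(Q[:,2],[50,90,98]))
for nm,xy,r in [('S',(.43,.247),.06)]:
    for P in (t,s):
        q=near(P,xy,r,.012,.04)
        if len(q)>50: print(nm,len(q),rect(q))
plan([.43,.247,.12],-10.3)
c=cam('side'); cv2.imwrite('pics/s3.png',c['image'][:,:,::-1])
"
```

```text
RL (array([0.57589014, 0.05189873]), array([133.53852844,  44.65757751]), -9.04229736328125) [0.08798734 0.09175586 0.0932317 ]
RL (array([0.57549481, 0.05385221]), array([133.43380737,  44.32912445]), -8.993721008300781) [0.08634527 0.09004823 0.09150581]
RM (array([ 0.57234094, -0.03959729]), array([103.11241913,  37.88374329]), 10.064140319824219) [0.08634325 0.09156045 0.09282555]
RM (array([ 0.57497754, -0.05362453]), array([107.77610779,  45.05692673]), -9.291450500488281) [0.08565181 0.08999828 0.09122722]
S 328 (array([0.42948203, 0.24593825]), array([83.13334656, 30.525774  ]), -10.730804443359375)
S 373 (array([0.43031046, 0.24692902]), array([81.36653137, 32.55101013]), -10.279129028320312)
t 16.27 pos [ 0.5795 -0.0559  0.1862] jaw yaw 79.7 xdir [ 1.6e-03 -3.0e-04 -1.0e+00] w 0.0597 q7 1.39 F [-0.1  0.8 -0.6]
  dist 0.344 rows~5.5  xyz [0.132, 0.403, 0.542] twist [-0.0, -0.0, 0.002]
```

View pics/s3.png

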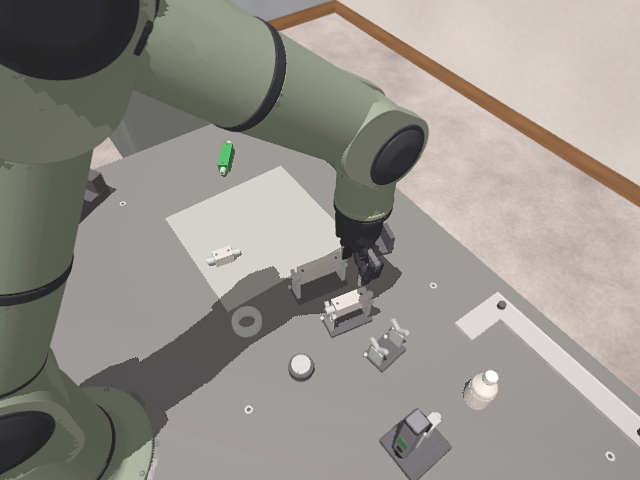

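Both long (320,265) and medium (347,303) spindles are seated; short is still at (224,255). Fetch it, in two hops with settling.

Request:
drive_tool(claw=[0.8,0.8,0.8,0.8,0.8], xyz=[[0.0,0.08,0.1],[0.02,0.15,0.2],[0.04,0.22,0.3],[0.08,0.3,0.4],[0.1,0.37,0.5]], twist=[[0,0,0],[0,0,0],[0,0,0],[0,0,0],[0,0,0]])

```text
clock: 16.95
eef_pos: [0.4427, 0.2206, 0.1356]
eef_rot: [0.543, -0.453, 0.543, 0.452]
wrist_force: [1.1, -0.3, 0.0]
gripper_width: 0.0686
```

```bash
python3 -c "
from h import *
plan([.43,.247,.1],-10.3)
"
```

```text
t 16.95 pos [0.4427 0.2206 0.1356] jaw yaw 79.7 xdir [ 5.0e-04 -1.3e-03 -1.0e+00] w 0.0686 q7 0.77 F [ 1.1 -0.3  0. ]
  dist 0.046 rows~0.7  xyz [0.071, 0.035, 0.048] twist [-0.001, -0.001, 0.001]
```

Request:
drive_tool(claw=[0.8,0.8,0.8,0.8], xyz=[[0.071,0.035,0.048],[0.071,0.035,0.048],[0.071,0.035,0.048],[0.071,0.035,0.048]], twist=[[0,0,0],[0,0,0],[0,0,0],[0,0,0]])

```text
clock: 17.45
eef_pos: [0.4324, 0.2454, 0.102]
eef_rot: [0.544, -0.453, 0.543, 0.452]
wrist_force: [-0.6, -0.5, 0.1]
gripper_width: 0.0682
```

```bash
python3 -c "
from h import *
t,s=full()
for P in (t,s):
        q=near(P,(.43,.247),.06,.012,.04)
        if len(q)>50: print(len(q),rect(q))
plan([.43,.2465,.006],-10.3)
"
```

```text
373 (array([0.43049411, 0.24832912]), array([81.45152283, 33.43954086]), -9.537750244140625)
t 17.55 pos [0.4322 0.2456 0.1021] jaw yaw 79.6 xdir [ 0.0029  0.     -1.    ] w 0.0685 q7 0.71 F [ 0.2 -0.2  0.2]
  dist 0.096 rows~1.5  xyz [0.192, 0.005, 0.001] twist [-0.002, 0.001, 0.003]
```

Request:
drive_tool(claw=[0.8,0.8,0.8,0.8,0.8], xyz=[[0.08,0.004,0.001],[0.15,0.004,0.001],[0.192,0.004,0.001],[0.192,0.004,0.001],[0.192,0.004,0.001]], twist=[[0,0,0.002],[0,0,0.002],[0,0,0.002],[0,0,0.002],[0,0,0.002]])

```text
clock: 18.18
eef_pos: [0.4305, 0.2471, 0.0065]
eef_rot: [0.543, -0.453, 0.543, 0.453]
wrist_force: [-0.2, -0.2, 1.4]
gripper_width: 0.0684
```

Request:
drive_tool(claw=[0.1,0.1,0.1,0.1,0.1], xyz=[[0,0,0],[0,0,0],[0,0,0],[0,0,0],[0,0,0]], twist=[[0,0,0],[0,0,0],[0,0,0],[0,0,0],[0,0,0]])

```text
clock: 18.8
eef_pos: [0.4302, 0.2472, 0.0064]
eef_rot: [0.543, -0.453, 0.543, 0.453]
wrist_force: [-1.4, -2.1, 15.0]
gripper_width: 0.0291
```

Request:
drive_tool(claw=[0.1,0.1,0.1,0.1,0.1], xyz=[[-0.1,0,0],[-0.2,0,0],[-0.32,0,0],[-0.32,0,0],[-0.32,0,0]], twist=[[0,0,0],[0,0,0],[0,0,0],[0,0,0],[0,0,0]])

```text
clock: 19.42
eef_pos: [0.4297, 0.2469, 0.1654]
eef_rot: [0.543, -0.453, 0.543, 0.453]
wrist_force: [-0.9, 0.1, -2.4]
gripper_width: 0.029
```

```bash
python3 -c "
from h import *
held(.082,.011)
plan([.593,-.1619,.17],6.2)
"
```

```text
held(side): 357 (array([0.42702896, 0.23863812]), array([80.92292786, 42.50617981]), -21.85283660888672) z [0.1638 0.1929] tcp [0.4294 0.2467 0.1647]
 axial ends -0.0412 0.0401 mid -0.0006 axis [-0.984  0.179  0.001]
t 19.48 pos [0.4294 0.2467 0.1647] jaw yaw 79.7 xdir [-1.1e-03 -8.0e-04 -1.0e+00] w 0.0289 q7 0.72 F [-0.7 -0.1 -1.5]
  dist 0.440 rows~7.0  xyz [-0.01, -0.468, -0.745] twist [-0.275, -0.001, -0.001]
```

Request:
drive_tool(claw=[0.1,0.1,0.1,0.1,0.1], xyz=[[-0.01,-0.06,-0.1],[-0.01,-0.12,-0.2],[-0.01,-0.19,-0.3],[-0.01,-0.25,-0.4],[-0.01,-0.32,-0.51]], twist=[[-0.04,0,0],[-0.08,0,0],[-0.12,0,0],[-0.16,0,0],[-0.2,0,0]])

```text
clock: 20.1
eef_pos: [0.5403, -0.0316, 0.169]
eef_rot: [0.492, -0.507, 0.493, 0.508]
wrist_force: [1.5, 0.9, -1.1]
gripper_width: 0.0291
```

```bash
python3 -c "
from h import *
plan([.593,-.1619,.17],6.2)
"
```

```text
t 20.10 pos [ 0.5403 -0.0316  0.169 ] jaw yaw 91.8 xdir [-2.6e-03  2.0e-04 -1.0e+00] w 0.0291 q7 1.52 F [ 1.5  0.9 -1.1]
  dist 0.141 rows~2.2  xyz [-0.002, -0.097, -0.264] twist [-0.073, 0.0, -0.002]
```

Request:
drive_tool(claw=[0.1,0.1,0.1,0.1,0.1], xyz=[[0,-0.035,-0.1],[0,-0.07,-0.19],[0,-0.097,-0.264],[0,-0.097,-0.264],[0,-0.097,-0.264]], twist=[[-0.03,0,0],[-0.05,0,0],[-0.073,0,-0.002],[-0.073,0,-0.002],[-0.073,0,-0.002]])

```text
clock: 20.72
eef_pos: [0.5921, -0.1598, 0.169]
eef_rot: [0.473, -0.525, 0.473, 0.526]
wrist_force: [-0.3, 0.4, -2.6]
gripper_width: 0.0284
```

```bash
python3 -c "
from h import *
held(.082,.011)
held(.082,.011)
plan([.593,-.1619,.07],6.2)
"
```

```text
held(side): 552 (array([ 0.581341  , -0.15728149]), array([55.68198013, 48.13312912]), -24.83502960205078) z [0.1686 0.2001] tcp [ 0.5924 -0.1594  0.1694]
 axial ends -0.0166 0.0416 mid 0.0125 axis [-0.994 -0.106 -0.   ]
held(side): 546 (array([ 0.57966498, -0.15642064]), array([54.04456329, 50.49495697]), -20.266036987304688) z [0.1695 0.2008] tcp [ 0.5925 -0.1593  0.1698]
 axial ends -0.018 0.0411 mid 0.0116 axis [-0.994 -0.107 -0.001]
t 20.82 pos [ 0.5925 -0.1593  0.1698] jaw yaw 96.1 xdir [ 7.e-04  9.e-04 -1.e+00] w 0.0289 q7 1.82 F [ 0.3  1.  -1.2]
  dist 0.100 rows~1.6  xyz [0.2, -0.0, -0.005] twist [-0.001, 0.001, 0.001]
```

Request:
drive_tool(claw=[0.1,0.1,0.1,0.1,0.1], xyz=[[0.06,0,-0.004],[0.12,0,-0.004],[0.18,0,-0.004],[0.202,0,-0.004],[0.202,0,-0.004]], twist=[[0,0,0],[0,0,0],[0,0,0],[0,0,0],[0,0,0]])

```text
clock: 21.45
eef_pos: [0.5932, -0.162, 0.0694]
eef_rot: [-0.473, 0.526, -0.472, -0.526]
wrist_force: [0.3, -0.3, -0.5]
gripper_width: 0.0288
```

Request:
drive_tool(claw=[0.1,0.1,0.1,0.1,0.1], xyz=[[0.002,0,0],[0.005,0,0],[0.008,0,0],[0.01,0,0],[0.01,0,0]], twist=[[0,0,0],[0,0,0],[0,0,0],[0,0,0],[0,0,0]])

```text
clock: 22.08
eef_pos: [0.5935, -0.1627, 0.0647]
eef_rot: [-0.473, 0.526, -0.472, -0.525]
wrist_force: [0.1, -1.1, 1.3]
gripper_width: 0.0291
```

Request:
drive_tool(claw=[0.1,0.1,0.1], xyz=[[0.001,0,0],[0.002,0,0],[0.002,0,0]], twist=[[0,0,0],[0,0,0],[0,0,0]])

```text
clock: 22.45
eef_pos: [0.5936, -0.1628, 0.0644]
eef_rot: [-0.474, 0.526, -0.472, -0.525]
wrist_force: [-4.9, -0.8, 15.1]
gripper_width: 0.0291
```

Request:
drive_tool(claw=[0.4,0.55,0.7,0.7,0.7], xyz=[[0,0,0],[0,0,0],[0,0,0],[0,0,0],[0,0,0]], twist=[[0,0,0],[0,0,0],[0,0,0],[0,0,0],[0,0,0]])

```text
clock: 23.08
eef_pos: [0.5933, -0.1625, 0.0635]
eef_rot: [-0.473, 0.526, -0.472, -0.525]
wrist_force: [-0.0, 0.3, 0.1]
gripper_width: 0.0596
```

Request:
drive_tool(claw=[0.7,0.7,0.7,0.7,0.7], xyz=[[-0.05,0,0],[-0.12,0,0],[-0.2,0,0],[-0.3,0,0],[-0.4,0,0]], twist=[[0,0,0],[0,0,0],[0,0,0],[0,0,0],[0,0,0]])

```text
clock: 23.7
eef_pos: [0.5927, -0.1625, 0.2652]
eef_rot: [-0.473, 0.526, -0.472, -0.525]
wrist_force: [-0.5, -0.6, 0.3]
gripper_width: 0.0598
```

```bash
cat >> h.py <<'E'
def seats():
    t,s=full()
    for nm,xy,r in [('RL',(.575,.053),.085),('RM',(.575,-.055),.065),('RS',(.593,-.162),.055)]:
      for k,P in (('t',t),('s',s)):
        Q=near(P,xy,r,.06,.12)
        if len(Q)>100: print(nm,k,len(Q),rect(Q),np.percentile(Q[:,2],[50,90,98]).round(4))
    return t,s
E
python3 -c "
from h import *
t,s=seats()
for P in (t,s):
    q=near(P,(.469,-.334),.05,.225,.24)
    if len(q)>50: print('th',rect(q),q[:,2].mean())
    q=near(P,(.49,-.334),.05,.165,.185)
    if len(q)>20: print('clip',rect(q))
plan([.469,-.3338,.30],0)
c=cam('side'); cv2.imwrite('pics/s4.png',c['image'][:,:,::-1])
"
```

```text
RL t 701 (array([0.57573248, 0.0520279 ]), array([133.18847656,  44.72890091]), -8.888824462890625) [0.0881 0.0917 0.0932]
RL s 976 (array([0.57539197, 0.05284757]), array([134.18930054,  44.55874634]), -8.62640380859375) [0.0862 0.0898 0.0914]
RM t 542 (array([ 0.57488251, -0.05545503]), array([107.15774536,  42.05784988]), -10.49139404296875) [0.0873 0.0913 0.0929]
RM s 880 (array([ 0.57496051, -0.05295662]), array([107.77597809,  45.77574921]), -9.711677551269531) [0.0854 0.09   0.0915]
RS t 328 (array([ 0.59379901, -0.1625401 ]), array([81.94841003, 45.61703491]), 6.49980354309082) [0.083  0.0907 0.0924]
RS s 691 (array([ 0.59357043, -0.15998125]), array([82.84272003, 44.73892212]), 6.814368724822998) [0.0838 0.0903 0.0914]
th (array([ 0.46938849, -0.33358633]), array([25.98783302, 25.59677124]), 2.4373743534088135) 0.22888037154298815
clip (array([ 0.48075119, -0.33482492]), array([48.37700653, 26.82059669]), 0.880334198474884)
t 23.80 pos [ 0.5949 -0.163   0.2689] jaw yaw 96.0 xdir [ 0.0098 -0.0013 -1.    ] w 0.0596 q7 1.83 F [ 0.1 -0.3 -0.7]
  dist 0.214 rows~3.4  xyz [-0.064, 0.286, -0.313] twist [0.101, -0.002, 0.009]
```

View pics/s4.png

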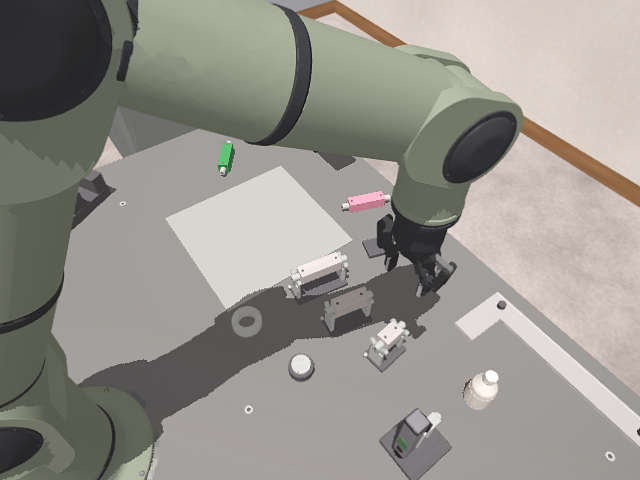

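Request:
drive_tool(claw=[0.8,0.8,0.8,0.8,0.8], xyz=[[-0.02,0.08,-0.09],[-0.04,0.16,-0.18],[-0.06,0.24,-0.27],[-0.064,0.286,-0.313],[-0.064,0.286,-0.313]], twist=[[0.03,0,0],[0.06,0,0],[0.084,0,0.005],[0.084,0,0.005],[0.084,0,0.005]])

```text
clock: 24.48
eef_pos: [0.4651, -0.3352, 0.2945]
eef_rot: [0.495, -0.502, 0.498, 0.504]
wrist_force: [0.2, 0.4, 0.9]
gripper_width: 0.0682
```

Request:
drive_tool(claw=[0.8,0.8], xyz=[[0,0,0],[0,0,0]], twist=[[0,0,0],[0,0,0]])

```text
clock: 24.72
eef_pos: [0.4678, -0.3322, 0.2947]
eef_rot: [0.494, -0.504, 0.496, 0.506]
wrist_force: [-0.3, 0.8, -0.1]
gripper_width: 0.0683
```

```bash
python3 -c "
from h import *
t,s=full()
for P in (t,s):
    q=near(P,(.469,-.334),.03,.224,.234)
    if len(q)>50: print('th',len(q),rect(q),q[:,2].mean())
plan([.4692,-.3336,.188],1)
"
```

```text
th 332 (array([ 0.46935059, -0.33362576]), array([25.86205673, 25.62294579]), 0.879621684551239) 0.2286994053368474
t 24.82 pos [ 0.4677 -0.3325  0.2949] jaw yaw 91.1 xdir [-3.4e-03  2.0e-04 -1.0e+00] w 0.0683 q7 2.11 F [-0.9 -1.3  0.1]
  dist 0.107 rows~1.7  xyz [0.214, -0.004, -0.002] twist [0.001, 0.0, -0.003]
```

Request:
drive_tool(claw=[0.8,0.8,0.8,0.8,0.8], xyz=[[0.06,-0.003,-0.002],[0.12,-0.003,-0.002],[0.18,-0.003,-0.002],[0.214,-0.003,-0.002],[0.214,-0.003,-0.002]], twist=[[0,0,-0.003],[0,0,-0.003],[0,0,-0.003],[0,0,-0.003],[0,0,-0.003]])

```text
clock: 25.45
eef_pos: [0.4682, -0.3338, 0.1876]
eef_rot: [0.495, -0.504, 0.496, 0.505]
wrist_force: [0.7, 0.1, 1.0]
gripper_width: 0.0679
```

Request:
drive_tool(claw=[0.8,0.8], xyz=[[0,0,0],[0,0,0]], twist=[[0,0,0],[0,0,0]])

```text
clock: 25.7
eef_pos: [0.4688, -0.3345, 0.1892]
eef_rot: [-0.496, 0.505, -0.495, -0.504]
wrist_force: [-0.6, 0.5, 0.1]
gripper_width: 0.0685
```

```bash
python3 -c "
from h import *
plan([.4692,-.3336,.188],1)
"
```

```text
t 25.70 pos [ 0.4688 -0.3345  0.1892] jaw yaw 91.0 xdir [ 1.3e-03 -9.0e-04 -1.0e+00] w 0.0685 q7 2.12 F [-0.6  0.5  0.1]
  dist 0.002 rows~0.0  xyz [0.002, -0.001, 0.002] twist [0.0, -0.001, 0.001]
```

Request:
drive_tool(claw=[0.5,0.35,0.25,0.1,0.1], xyz=[[0.001,0,0.002],[0.001,0,0.002],[0.001,0,0.002],[0.001,0,0.002],[0.001,0,0.002]], twist=[[0,0,0],[0,0,0],[0,0,0],[0,0,0],[0,0,0]])

```text
clock: 26.32
eef_pos: [0.4684, -0.3332, 0.188]
eef_rot: [-0.496, 0.504, -0.496, -0.504]
wrist_force: [-1.3, 1.6, 6.4]
gripper_width: 0.0254
```

Request:
drive_tool(claw=[0.1,0.1,0.1,0.1], xyz=[[0,0,0],[0,0,0],[0,0,0],[0,0,0]], twist=[[0,0,0],[0,0,0],[0,0,0],[0,0,0]])

```text
clock: 26.82
eef_pos: [0.4684, -0.3332, 0.188]
eef_rot: [-0.496, 0.504, -0.496, -0.504]
wrist_force: [-0.8, 0.5, 5.4]
gripper_width: 0.0255
```

```bash
python3 -c "
from h import *
plan([.4692,-.3336,.188],1)
"
```

```text
t 26.82 pos [ 0.4684 -0.3332  0.188 ] jaw yaw 91.0 xdir [ 2.e-04 -1.e-04 -1.e+00] w 0.0255 q7 2.11 F [-0.8  0.5  5.4]
  dist 0.001 rows~0.0  xyz [0.0, -0.002, -0.001] twist [0.0, -0.0, 0.0]
```

Request:
drive_tool(claw=[0.1,0.1,0.1,0.1,0.1], xyz=[[-0.04,0,0],[-0.1,0,0],[-0.16,0,0],[-0.22,0,0],[-0.26,0,0]], twist=[[0,0,0],[0,0,0],[0,0,0],[0,0,0],[0,0,0]])

```text
clock: 27.45
eef_pos: [0.4684, -0.3333, 0.3189]
eef_rot: [-0.496, 0.505, -0.496, -0.504]
wrist_force: [-0.1, 0.8, -1.7]
gripper_width: 0.0255
```

Request:
drive_tool(claw=[0.1,0.1], xyz=[[0,0,0],[0,0,0]], twist=[[0,0,0],[0,0,0]])

```text
clock: 27.7
eef_pos: [0.468, -0.333, 0.3166]
eef_rot: [0.495, -0.504, 0.496, 0.505]
wrist_force: [-0.2, 0.3, -1.8]
gripper_width: 0.0255
```

```bash
python3 -c "
from h import *
plan([.426,-.0912,.258],1)
t,s=full()
for P in (t,s):
    p=monitor.sense()['eef_pos']
    q=near(P,p[:2],.022,p[2]-.13,p[2]-.02)
    if len(q)>20:
        for a in np.arange(-.13,-.02,.02):
            w=q[(q[:,2]>p[2]+a)&(q[:,2]<p[2]+a+.02)]
            if len(w)>5: print('%.2f'%a,len(w),(w.min(0)-p).round(4)[:2],(w.max(0)-p).round(4)[:2],'zmin',(w[:,2].min()-p[2]).round(4))
c=cam('side'); cv2.imwrite('pics/s5.png',c['image'][:,:,::-1])
"
```

```text
t 27.70 pos [ 0.468  -0.333   0.3166] jaw yaw 91.0 xdir [-1.2e-03  6.0e-04 -1.0e+00] w 0.0255 q7 2.11 F [-0.2  0.3 -1.8]
  dist 0.252 rows~4.0  xyz [0.118, 0.075, 0.485] twist [0.0, 0.001, -0.001]
-0.13 17 [-0.0083  0.0045] [0.0116 0.011 ] zmin -0.1269
-0.11 30 [-0.0095  0.0067] [0.0142 0.0126] zmin -0.1092
-0.09 58 [-0.0134 -0.0043] [0.0141 0.0134] zmin -0.0899
-0.07 45 [-0.0131 -0.0075] [0.014  0.0144] zmin -0.0697
-0.05 53 [-0.0123  0.0099] [0.0127 0.0153] zmin -0.0496
-0.03 27 [-0.0117  0.0116] [0.0128 0.0139] zmin -0.03
-0.13 37 [-0.0102 -0.0107] [0.0035 0.0109] zmin -0.128
-0.11 50 [-0.0114 -0.0118] [0.0093 0.0125] zmin -0.1094
-0.09 106 [-0.0132 -0.012 ] [0.0115 0.013 ] zmin -0.09
-0.07 129 [-0.0137 -0.0118] [0.0116 0.0132] zmin -0.0699
-0.05 134 [-0.0127 -0.0118] [0.0108 0.0129] zmin -0.0499
-0.03 64 [-0.012  -0.0117] [-0.0024  0.0123] zmin -0.0298
```

View pics/s5.png

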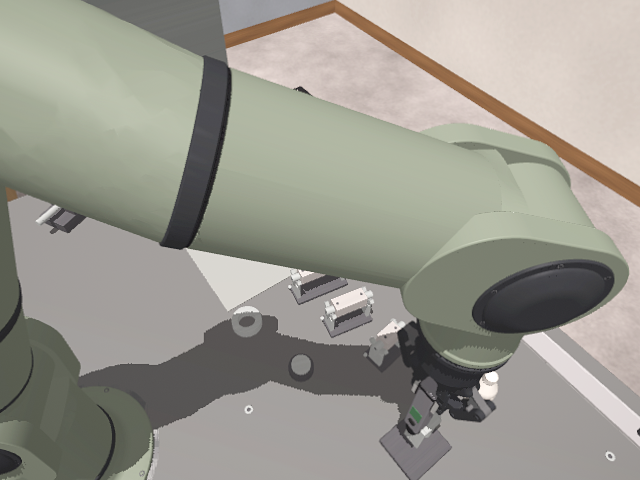

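Request:
drive_tool(claw=[0.1,0.1,0.1,0.1,0.1], xyz=[[0,0.012,0.08],[0,0.028,0.18],[0,0.045,0.29],[0,0.06,0.39],[0,0.075,0.485]], twist=[[0,0,0],[0,0,0],[0,0,0],[0,0,0],[0,0,0]])

```text
clock: 28.48
eef_pos: [0.4259, -0.0897, 0.3174]
eef_rot: [0.495, -0.504, 0.496, 0.505]
wrist_force: [0.6, 0.2, -1.6]
gripper_width: 0.0254
```

Request:
drive_tool(claw=[0.1,0.1,0.1,0.1], xyz=[[0,0,0],[0,0,0],[0,0,0],[0,0,0]], twist=[[0,0,0],[0,0,0],[0,0,0],[0,0,0]])

```text
clock: 28.98
eef_pos: [0.4265, -0.092, 0.3175]
eef_rot: [0.496, -0.504, 0.496, 0.504]
wrist_force: [-0.4, 0.2, -1.8]
gripper_width: 0.0254
```

```bash
python3 -c "
from h import *
plan([.426,-.0912,.258],1)
"
```

```text
t 28.98 pos [ 0.4265 -0.092   0.3175] jaw yaw 90.9 xdir [-4.e-04 -1.e-04 -1.e+00] w 0.0254 q7 1.65 F [-0.4  0.2 -1.8]
  dist 0.060 rows~1.0  xyz [0.119, 0.001, 0.002] twist [-0.001, -0.0, -0.0]
```

Request:
drive_tool(claw=[0.1,0.1,0.1,0.1,0.1], xyz=[[0.05,0,0.001],[0.1,0,0.001],[0.119,0,0.001],[0.119,0,0.001],[0.119,0,0.001]], twist=[[0,0,0],[0,0,0],[0,0,0],[0,0,0],[0,0,0]])

```text
clock: 29.6
eef_pos: [0.427, -0.091, 0.259]
eef_rot: [-0.496, 0.505, -0.495, -0.504]
wrist_force: [-0.1, 0.2, -1.5]
gripper_width: 0.0253
```

Request:
drive_tool(claw=[0.1,0.1,0.1,0.1,0.1], xyz=[[0,0,0],[0,0,0],[0,0,0],[0,0,0],[0,0,0]], twist=[[0,0,0],[0,0,0],[0,0,0],[0,0,0],[0,0,0]])

```text
clock: 30.22
eef_pos: [0.4265, -0.0909, 0.2582]
eef_rot: [-0.496, 0.504, -0.496, -0.504]
wrist_force: [0.1, -0.3, -0.8]
gripper_width: 0.0257
```

```bash
python3 -c "
from h import *
plan([.426,-.0912,.258],1)
c=cam('side'); cv2.imwrite('pics/s6.png',c['image'][:,:,::-1])
"
```

```text
t 30.23 pos [ 0.4265 -0.0909  0.2582] jaw yaw 91.0 xdir [ 0.e+00 -1.e-04 -1.e+00] w 0.0257 q7 1.63 F [ 0.1 -0.3 -0.8]
  dist 0.001 rows~0.0  xyz [0.0, 0.001, -0.001] twist [0.0, -0.0, 0.0]
```

View pics/s6.png

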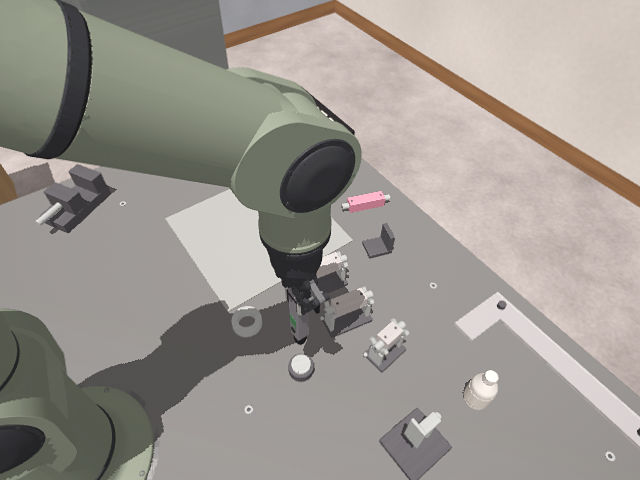

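Request:
drive_tool(claw=[0.1,0.1,0.1,0.1,0.1], xyz=[[0,0,0],[0,0,0],[0,0,0],[0,0,0],[0,0,0]], twist=[[0,0,0],[0,0,0],[0,0,0],[0,0,0],[0,0,0]])

```text
clock: 30.9
eef_pos: [0.4265, -0.0909, 0.2582]
eef_rot: [-0.496, 0.504, -0.496, -0.504]
wrist_force: [-0.4, 0.6, -1.7]
gripper_width: 0.0252
```

Request:
drive_tool(claw=[0.1,0.1,0.1,0.1,0.1], xyz=[[0,0,0],[0,0,0],[0,0,0],[0,0,0],[0,0,0]], twist=[[0,0,0],[0,0,0],[0,0,0],[0,0,0],[0,0,0]])

```text
clock: 31.52
eef_pos: [0.4265, -0.0909, 0.2582]
eef_rot: [0.496, -0.504, 0.496, 0.504]
wrist_force: [-0.5, -0.8, -2.4]
gripper_width: 0.0256
```

Request:
drive_tool(claw=[0.1,0.1,0.1,0.1,0.1], xyz=[[0,0,0],[0,0,0],[0,0,0],[0,0,0],[0,0,0]], twist=[[0,0,0],[0,0,0],[0,0,0],[0,0,0],[0,0,0]])

```text
clock: 32.15
eef_pos: [0.4265, -0.0909, 0.2582]
eef_rot: [-0.496, 0.504, -0.496, -0.504]
wrist_force: [-0.5, 0.1, -1.6]
gripper_width: 0.0257
```

Request:
drive_tool(claw=[0.1,0.1,0.1,0.1,0.1], xyz=[[0,0,0],[0,0,0],[0,0,0],[0,0,0],[0,0,0]], twist=[[0,0,0],[0,0,0],[0,0,0],[0,0,0],[0,0,0]])

```text
clock: 32.78
eef_pos: [0.4265, -0.0909, 0.2582]
eef_rot: [-0.496, 0.504, -0.496, -0.504]
wrist_force: [0.1, -0.2, -1.8]
gripper_width: 0.0255
```

Request:
drive_tool(claw=[0.1,0.1,0.1,0.1,0.1], xyz=[[0,0,0],[0,0,0],[0,0,0],[0,0,0],[0,0,0]], twist=[[0,0,0],[0,0,0],[0,0,0],[0,0,0],[0,0,0]])

```text
clock: 33.4
eef_pos: [0.4265, -0.0909, 0.2582]
eef_rot: [-0.496, 0.504, -0.496, -0.504]
wrist_force: [-0.1, 0.2, -2.6]
gripper_width: 0.0252
```

Request:
drive_tool(claw=[0.1,0.1,0.1,0.1,0.1], xyz=[[0,0,0],[0,0,0],[0,0,0],[0,0,0],[0,0,0]], twist=[[0,0,0],[0,0,0],[0,0,0],[0,0,0],[0,0,0]])

```text
clock: 34.02
eef_pos: [0.4265, -0.0909, 0.2582]
eef_rot: [-0.496, 0.504, -0.496, -0.504]
wrist_force: [0.0, 0.7, -1.8]
gripper_width: 0.0255
```

Request:
drive_tool(claw=[0.1,0.1,0.1,0.1,0.1], xyz=[[0,0,0],[0,0,0],[0,0,0],[0,0,0],[0,0,0]], twist=[[0,0,0],[0,0,0],[0,0,0],[0,0,0],[0,0,0]])

```text
clock: 34.65
eef_pos: [0.4265, -0.0909, 0.2582]
eef_rot: [-0.496, 0.504, -0.496, -0.504]
wrist_force: [0.5, -0.6, -3.1]
gripper_width: 0.0256
```

Request:
drive_tool(claw=[0.1,0.1,0.1,0.1,0.1], xyz=[[0,0,0],[0,0,0],[0,0,0],[0,0,0],[0,0,0]], twist=[[0,0,0],[0,0,0],[0,0,0],[0,0,0],[0,0,0]])

```text
clock: 35.28
eef_pos: [0.4265, -0.0909, 0.2582]
eef_rot: [-0.496, 0.504, -0.496, -0.504]
wrist_force: [-0.2, -0.5, -2.2]
gripper_width: 0.0252
```

```bash
python3 -c "
from h import *
seats()
plan([.5748,.053,.318],1)
"
```

```text
RL t 705 (array([0.57589496, 0.05185496]), array([133.48643494,  44.8541832 ]), -9.012840270996094) [0.088  0.0918 0.0933]
RL s 477 (array([0.60282031, 0.05197684]), array([79.66778564, 44.61388016]), -13.384162902832031) [0.0855 0.0898 0.0912]
RM t 539 (array([ 0.57484265, -0.05546565]), array([107.12722778,  41.65207672]), -10.689559936523438) [0.0876 0.0911 0.0932]
RM s 878 (array([ 0.57596912, -0.0532882 ]), array([109.6391983 ,  44.82924652]), -10.198455810546875) [0.0859 0.0899 0.0911]
RS t 457 (array([ 0.59381824, -0.16276288]), array([82.0109787 , 46.75671768]), 6.1981940269470215) [0.0864 0.0912 0.0931]
RS s 697 (array([ 0.59422577, -0.15988904]), array([82.60646057, 45.08421326]), 6.533695697784424) [0.0835 0.0903 0.0916]
t 35.38 pos [ 0.4265 -0.0909  0.2582] jaw yaw 91.0 xdir [ 0.e+00 -1.e-04 -1.e+00] w 0.0254 q7 1.63 F [ 0.2  0.2 -2.1]
  dist 0.215 rows~3.4  xyz [-0.12, -0.302, 0.283] twist [0.0, -0.0, 0.0]
```

Request:
drive_tool(claw=[0.1,0.1,0.1,0.1,0.1], xyz=[[-0.07,-0.03,0.03],[-0.12,-0.1,0.1],[-0.12,-0.18,0.17],[-0.12,-0.25,0.24],[-0.12,-0.302,0.283]], twist=[[0,0,0],[0,0,0],[0,0,0],[0,0,0],[0,0,0]])

```text
clock: 36.0
eef_pos: [0.576, 0.0553, 0.3179]
eef_rot: [0.495, -0.505, 0.495, 0.505]
wrist_force: [-0.2, -1.2, -2.6]
gripper_width: 0.0253
```

Request:
drive_tool(claw=[0.1,0.1,0.1,0.1,0.1], xyz=[[0,0,0],[0,0,0],[0,0,0],[0,0,0],[0,0,0]], twist=[[0,0,0],[0,0,0],[0,0,0],[0,0,0],[0,0,0]])

```text
clock: 36.62
eef_pos: [0.5749, 0.0529, 0.3184]
eef_rot: [-0.496, 0.504, -0.496, -0.504]
wrist_force: [0.0, 0.9, -2.1]
gripper_width: 0.0255
```

```bash
python3 -c "
from h import *
plan([.5748,.053,.318],1)
"
```

```text
t 36.62 pos [0.5749 0.0529 0.3184] jaw yaw 91.0 xdir [ 3.e-04 -1.e-04 -1.e+00] w 0.0255 q7 1.33 F [ 0.   0.9 -2.1]
  dist 0.000 rows~0.0  xyz [0.001, 0.0, 0.0] twist [-0.0, -0.0, 0.0]
```

On target over the long spindle; hold.

Request:
drive_tool(claw=[0.1,0.1,0.1,0.1,0.1], xyz=[[0,0,0],[0,0,0],[0,0,0],[0,0,0],[0,0,0]], twist=[[0,0,0],[0,0,0],[0,0,0],[0,0,0],[0,0,0]])

```text
clock: 37.25
eef_pos: [0.575, 0.0533, 0.3182]
eef_rot: [-0.496, 0.504, -0.496, -0.504]
wrist_force: [0.4, 0.0, -1.2]
gripper_width: 0.0255
```

Request:
drive_tool(claw=[0.1,0.1,0.1,0.1,0.1], xyz=[[0,0,0],[0,0,0],[0,0,0],[0,0,0],[0,0,0]], twist=[[0,0,0],[0,0,0],[0,0,0],[0,0,0],[0,0,0]])

```text
clock: 37.88
eef_pos: [0.575, 0.0533, 0.3182]
eef_rot: [-0.496, 0.504, -0.496, -0.504]
wrist_force: [-0.8, 0.8, -2.0]
gripper_width: 0.0257
```

Request:
drive_tool(claw=[0.1,0.1,0.1,0.1,0.1], xyz=[[0,0,0],[0,0,0],[0,0,0],[0,0,0],[0,0,0]], twist=[[0,0,0],[0,0,0],[0,0,0],[0,0,0],[0,0,0]])

```text
clock: 38.5
eef_pos: [0.575, 0.0532, 0.3182]
eef_rot: [-0.496, 0.504, -0.496, -0.504]
wrist_force: [-0.8, -0.1, -1.3]
gripper_width: 0.0253
```

Request:
drive_tool(claw=[0.1,0.1,0.1,0.1,0.1], xyz=[[0,0,0],[0,0,0],[0,0,0],[0,0,0],[0,0,0]], twist=[[0,0,0],[0,0,0],[0,0,0],[0,0,0],[0,0,0]])

```text
clock: 39.12
eef_pos: [0.575, 0.0533, 0.3182]
eef_rot: [-0.496, 0.504, -0.496, -0.504]
wrist_force: [0.1, 0.1, -2.3]
gripper_width: 0.0257
```

Request:
drive_tool(claw=[0.1,0.1,0.1,0.1,0.1], xyz=[[0,0,0],[0,0,0],[0,0,0],[0,0,0],[0,0,0]], twist=[[0,0,0],[0,0,0],[0,0,0],[0,0,0],[0,0,0]])

```text
clock: 39.75
eef_pos: [0.575, 0.0532, 0.3182]
eef_rot: [-0.496, 0.504, -0.496, -0.504]
wrist_force: [-0.6, 0.1, -1.5]
gripper_width: 0.0254
```

Request:
drive_tool(claw=[0.1,0.1,0.1,0.1,0.1], xyz=[[0,0,0],[0,0,0],[0,0,0],[0,0,0],[0,0,0]], twist=[[0,0,0],[0,0,0],[0,0,0],[0,0,0],[0,0,0]])

```text
clock: 40.38
eef_pos: [0.575, 0.0533, 0.3182]
eef_rot: [-0.496, 0.504, -0.496, -0.504]
wrist_force: [-0.2, 0.6, -1.9]
gripper_width: 0.0254
```

Request:
drive_tool(claw=[0.1,0.1,0.1,0.1,0.1], xyz=[[0,0,0],[0,0,0],[0,0,0],[0,0,0],[0,0,0]], twist=[[0,0,0],[0,0,0],[0,0,0],[0,0,0],[0,0,0]])

```text
clock: 41.0
eef_pos: [0.575, 0.0532, 0.3182]
eef_rot: [-0.496, 0.504, -0.496, -0.504]
wrist_force: [-0.4, -0.9, -2.1]
gripper_width: 0.0256
```

Request:
drive_tool(claw=[0.1,0.1,0.1,0.1,0.1], xyz=[[0,0,0],[0,0,0],[0,0,0],[0,0,0],[0,0,0]], twist=[[0,0,0],[0,0,0],[0,0,0],[0,0,0],[0,0,0]])

```text
clock: 41.62
eef_pos: [0.575, 0.0532, 0.3182]
eef_rot: [-0.496, 0.504, -0.496, -0.504]
wrist_force: [-0.5, 0.0, -1.7]
gripper_width: 0.0253
```

```bash
python3 -c "
from h import *
seats()
plan([.5742,-.0545,.318],1)
c=cam('side'); cv2.imwrite('pics/s7.png',c['image'][:,:,::-1])
"
```

```text
RL s 975 (array([0.57804248, 0.04940932]), array([126.76711273, 107.20591736]), 19.963808059692383) [0.0863 0.0901 0.0914]
RM s 876 (array([ 0.57534589, -0.05280573]), array([108.16747284,  45.4997673 ]), -10.531463623046875) [0.0861 0.0902 0.0914]
RS t 284 (array([ 0.59460583, -0.1687916 ]), array([82.23458862, 33.19083023]), 6.506552219390869) [0.0871 0.0917 0.0932]
RS s 698 (array([ 0.59353766, -0.16016759]), array([83.11248779, 44.90280914]), 6.751044750213623) [0.0836 0.0902 0.0916]
t 41.73 pos [0.575  0.0532 0.3182] jaw yaw 91.0 xdir [-0.e+00 -1.e-04 -1.e+00] w 0.0251 q7 1.33 F [-1.2 -0.3 -3.4]
  dist 0.108 rows~1.7  xyz [0.0, 0.005, -0.215] twist [0.0, -0.0, -0.0]
```

View pics/s7.png

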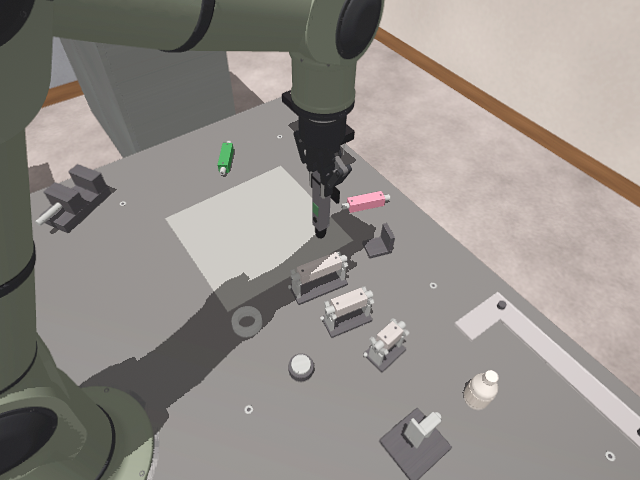

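Nose (320,232) is over the long spindle's middle (320,268); all seated. On to the medium.

Request:
drive_tool(claw=[0.1,0.1,0.1,0.1,0.1], xyz=[[0,0.002,-0.06],[0,0.004,-0.13],[0,0.005,-0.19],[0,0.005,-0.215],[0,0.005,-0.215]], twist=[[0,0,0],[0,0,0],[0,0,0],[0,0,0],[0,0,0]])

```text
clock: 42.4
eef_pos: [0.5744, -0.0545, 0.3182]
eef_rot: [-0.496, 0.504, -0.496, -0.504]
wrist_force: [0.4, 0.7, -1.9]
gripper_width: 0.0256
```

Request:
drive_tool(claw=[0.1,0.1,0.1,0.1,0.1], xyz=[[0,0,0],[0,0,0],[0,0,0],[0,0,0],[0,0,0]], twist=[[0,0,0],[0,0,0],[0,0,0],[0,0,0],[0,0,0]])

```text
clock: 43.02
eef_pos: [0.5744, -0.0542, 0.3182]
eef_rot: [-0.496, 0.504, -0.496, -0.504]
wrist_force: [0.1, 0.0, -1.6]
gripper_width: 0.0254
```

Request:
drive_tool(claw=[0.1,0.1,0.1,0.1,0.1], xyz=[[0,0,0],[0,0,0],[0,0,0],[0,0,0],[0,0,0]], twist=[[0,0,0],[0,0,0],[0,0,0],[0,0,0],[0,0,0]])

```text
clock: 43.65
eef_pos: [0.5744, -0.0543, 0.3182]
eef_rot: [-0.496, 0.504, -0.496, -0.504]
wrist_force: [0.0, -0.4, -2.4]
gripper_width: 0.0253
```

Request:
drive_tool(claw=[0.1,0.1,0.1,0.1,0.1], xyz=[[0,0,0],[0,0,0],[0,0,0],[0,0,0],[0,0,0]], twist=[[0,0,0],[0,0,0],[0,0,0],[0,0,0],[0,0,0]])

```text
clock: 44.28
eef_pos: [0.5744, -0.0543, 0.3182]
eef_rot: [-0.496, 0.504, -0.496, -0.504]
wrist_force: [0.0, 1.2, -2.3]
gripper_width: 0.0254
```

Request:
drive_tool(claw=[0.1,0.1,0.1,0.1,0.1], xyz=[[0,0,0],[0,0,0],[0,0,0],[0,0,0],[0,0,0]], twist=[[0,0,0],[0,0,0],[0,0,0],[0,0,0],[0,0,0]])

```text
clock: 44.9
eef_pos: [0.5744, -0.0543, 0.3182]
eef_rot: [-0.496, 0.504, -0.496, -0.504]
wrist_force: [-0.3, 0.4, -1.6]
gripper_width: 0.0255
```

Request:
drive_tool(claw=[0.1,0.1,0.1,0.1,0.1], xyz=[[0,0,0],[0,0,0],[0,0,0],[0,0,0],[0,0,0]], twist=[[0,0,0],[0,0,0],[0,0,0],[0,0,0],[0,0,0]])

```text
clock: 45.52
eef_pos: [0.5744, -0.0543, 0.3182]
eef_rot: [-0.496, 0.504, -0.496, -0.504]
wrist_force: [0.1, 0.3, -2.1]
gripper_width: 0.0252
```

Request:
drive_tool(claw=[0.1,0.1,0.1,0.1,0.1], xyz=[[0,0,0],[0,0,0],[0,0,0],[0,0,0],[0,0,0]], twist=[[0,0,0],[0,0,0],[0,0,0],[0,0,0],[0,0,0]])

```text
clock: 46.15
eef_pos: [0.5744, -0.0543, 0.3182]
eef_rot: [-0.496, 0.504, -0.496, -0.504]
wrist_force: [-0.3, 0.1, -3.3]
gripper_width: 0.0257
```

Request:
drive_tool(claw=[0.1,0.1,0.1,0.1,0.1], xyz=[[0,0,0],[0,0,0],[0,0,0],[0,0,0],[0,0,0]], twist=[[0,0,0],[0,0,0],[0,0,0],[0,0,0],[0,0,0]])

```text
clock: 46.78
eef_pos: [0.5744, -0.0543, 0.3182]
eef_rot: [-0.496, 0.504, -0.496, -0.504]
wrist_force: [0.3, 0.3, -0.7]
gripper_width: 0.0255
```

Request:
drive_tool(claw=[0.1,0.1,0.1,0.1,0.1], xyz=[[0,0,0],[0,0,0],[0,0,0],[0,0,0],[0,0,0]], twist=[[0,0,0],[0,0,0],[0,0,0],[0,0,0],[0,0,0]])

```text
clock: 47.4
eef_pos: [0.5744, -0.0543, 0.3182]
eef_rot: [-0.496, 0.504, -0.496, -0.504]
wrist_force: [0.7, 0.2, -2.1]
gripper_width: 0.0255
```

```bash
python3 -c "
from h import *
seats()
plan([.593,-.1615,.318],1)
c=cam('side'); cv2.imwrite('pics/s8.png',c['image'][:,:,::-1])
"
```

```text
RL t 703 (array([0.57584082, 0.05178046]), array([133.53642273,  44.99389648]), -9.022453308105469) [0.0882 0.0919 0.0937]
RL s 964 (array([0.57530341, 0.05417013]), array([134.16889954,  44.40591431]), -9.002700805664062) [0.0864 0.0901 0.0915]
RM t 334 (array([ 0.57514362, -0.05133993]), array([105.89340973,  42.86717606]), -4.6341400146484375) [0.0861 0.0914 0.0931]
RM s 878 (array([ 0.57494739, -0.05256065]), array([108.7691803 ,  45.08543777]), -10.030776977539062) [0.0856 0.0901 0.0914]
RS s 694 (array([ 0.59321631, -0.15990935]), array([82.59919739, 45.80392075]), 6.686430931091309) [0.0831 0.0902 0.0915]
t 47.50 pos [ 0.5744 -0.0543  0.3182] jaw yaw 91.0 xdir [-0.e+00 -1.e-04 -1.e+00] w 0.0255 q7 1.53 F [-0.1 -1.3 -1.9]
  dist 0.109 rows~1.7  xyz [0.0, -0.033, -0.215] twist [0.0, -0.0, -0.0]
```

View pics/s8.png

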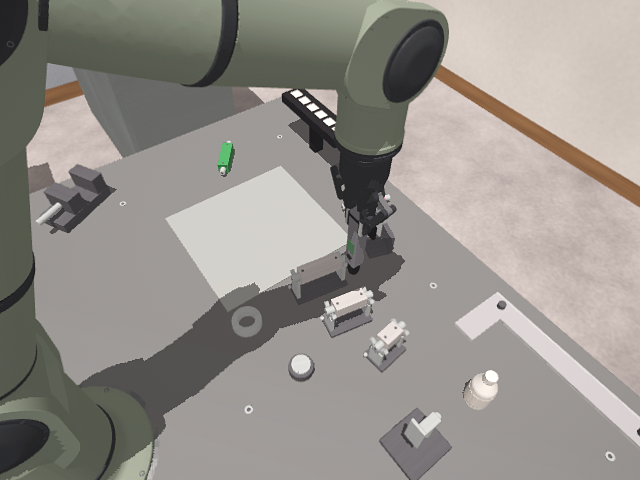

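The nose (353,268) was above the medium's middle (349,302). Now the short one.

Request:
drive_tool(claw=[0.1,0.1,0.1,0.1,0.1], xyz=[[0,-0.01,-0.06],[0,-0.02,-0.13],[0,-0.03,-0.19],[0,-0.033,-0.215],[0,-0.033,-0.215]], twist=[[0,0,0],[0,0,0],[0,0,0],[0,0,0],[0,0,0]])

```text
clock: 48.18
eef_pos: [0.5927, -0.1617, 0.318]
eef_rot: [0.496, -0.504, 0.496, 0.504]
wrist_force: [0.3, -0.0, -0.7]
gripper_width: 0.0257
```

Request:
drive_tool(claw=[0.1,0.1,0.1,0.1,0.1], xyz=[[0,0,0],[0,0,0],[0,0,0],[0,0,0],[0,0,0]], twist=[[0,0,0],[0,0,0],[0,0,0],[0,0,0],[0,0,0]])

```text
clock: 48.8
eef_pos: [0.5928, -0.1614, 0.3182]
eef_rot: [-0.496, 0.504, -0.496, -0.504]
wrist_force: [-0.3, -0.1, -0.8]
gripper_width: 0.0253
```

Request:
drive_tool(claw=[0.1,0.1,0.1,0.1,0.1], xyz=[[0,0,0],[0,0,0],[0,0,0],[0,0,0],[0,0,0]], twist=[[0,0,0],[0,0,0],[0,0,0],[0,0,0],[0,0,0]])

```text
clock: 49.42
eef_pos: [0.5928, -0.1615, 0.3182]
eef_rot: [-0.496, 0.504, -0.496, -0.504]
wrist_force: [0.2, -0.4, -2.0]
gripper_width: 0.0254
```

Request:
drive_tool(claw=[0.1,0.1,0.1,0.1,0.1], xyz=[[0,0,0],[0,0,0],[0,0,0],[0,0,0],[0,0,0]], twist=[[0,0,0],[0,0,0],[0,0,0],[0,0,0],[0,0,0]])

```text
clock: 50.05
eef_pos: [0.5928, -0.1615, 0.3182]
eef_rot: [-0.496, 0.504, -0.496, -0.504]
wrist_force: [0.8, 0.6, -2.0]
gripper_width: 0.0256
```

Request:
drive_tool(claw=[0.1,0.1,0.1,0.1,0.1], xyz=[[0,0,0],[0,0,0],[0,0,0],[0,0,0],[0,0,0]], twist=[[0,0,0],[0,0,0],[0,0,0],[0,0,0],[0,0,0]])

```text
clock: 50.68
eef_pos: [0.5928, -0.1615, 0.3182]
eef_rot: [-0.496, 0.504, -0.496, -0.504]
wrist_force: [-0.5, -0.4, -1.7]
gripper_width: 0.0252
```

Request:
drive_tool(claw=[0.1,0.1,0.1,0.1,0.1], xyz=[[0,0,0],[0,0,0],[0,0,0],[0,0,0],[0,0,0]], twist=[[0,0,0],[0,0,0],[0,0,0],[0,0,0],[0,0,0]])

```text
clock: 51.3
eef_pos: [0.5928, -0.1615, 0.3182]
eef_rot: [-0.496, 0.504, -0.496, -0.504]
wrist_force: [-0.6, 0.7, -1.8]
gripper_width: 0.0255
```

Request:
drive_tool(claw=[0.1,0.1,0.1,0.1,0.1], xyz=[[0,0,0],[0,0,0],[0,0,0],[0,0,0],[0,0,0]], twist=[[0,0,0],[0,0,0],[0,0,0],[0,0,0],[0,0,0]])

```text
clock: 51.92
eef_pos: [0.5928, -0.1615, 0.3182]
eef_rot: [-0.496, 0.504, -0.496, -0.504]
wrist_force: [-0.5, 0.4, -1.7]
gripper_width: 0.0252
```

Request:
drive_tool(claw=[0.1,0.1,0.1,0.1,0.1], xyz=[[0,0,0],[0,0,0],[0,0,0],[0,0,0],[0,0,0]], twist=[[0,0,0],[0,0,0],[0,0,0],[0,0,0],[0,0,0]])

```text
clock: 52.55
eef_pos: [0.5928, -0.1615, 0.3182]
eef_rot: [-0.496, 0.504, -0.496, -0.504]
wrist_force: [-0.1, 0.9, -1.1]
gripper_width: 0.0255
```

Request:
drive_tool(claw=[0.1,0.1,0.1,0.1,0.1], xyz=[[0,0,0],[0,0,0],[0,0,0],[0,0,0],[0,0,0]], twist=[[0,0,0],[0,0,0],[0,0,0],[0,0,0],[0,0,0]])

```text
clock: 53.18
eef_pos: [0.5928, -0.1615, 0.3182]
eef_rot: [0.496, -0.504, 0.496, 0.504]
wrist_force: [0.1, 0.3, -1.7]
gripper_width: 0.0256
```

```bash
python3 -c "
from h import *
seats()
plan([.4676,-.3332,.318],1)
c=cam('side'); cv2.imwrite('pics/s9.png',c['image'][:,:,::-1])
"
```

```text
RL t 701 (array([0.57593433, 0.05199694]), array([133.47697449,  44.67551041]), -8.927207946777344) [0.088  0.0915 0.0931]
RL s 972 (array([0.57536475, 0.05457412]), array([134.22180176,  44.82757187]), -8.677352905273438) [0.0864 0.0901 0.0915]
RM t 543 (array([ 0.57478375, -0.05568492]), array([107.01595306,  42.14376068]), -10.227088928222656) [0.0876 0.0916 0.0932]
RM s 876 (array([ 0.57502856, -0.05337103]), array([108.34546661,  44.60858536]), -9.421134948730469) [0.0855 0.0903 0.0914]
RS t 457 (array([ 0.59399347, -0.16367548]), array([82.22493744, 46.88383484]), 6.6904683113098145) [0.0856 0.0915 0.0932]
RS s 696 (array([ 0.59352777, -0.16003334]), array([82.99794769, 44.45302582]), 6.450658321380615) [0.0839 0.0903 0.0916]
t 53.27 pos [ 0.5928 -0.1615  0.3182] jaw yaw 91.0 xdir [ 0.e+00 -1.e-04 -1.e+00] w 0.0252 q7 1.72 F [ 0.7 -0.4 -1.9]
  dist 0.213 rows~3.4  xyz [0.0, 0.256, -0.339] twist [0.0, -0.0, 0.0]
```

View pics/s9.png

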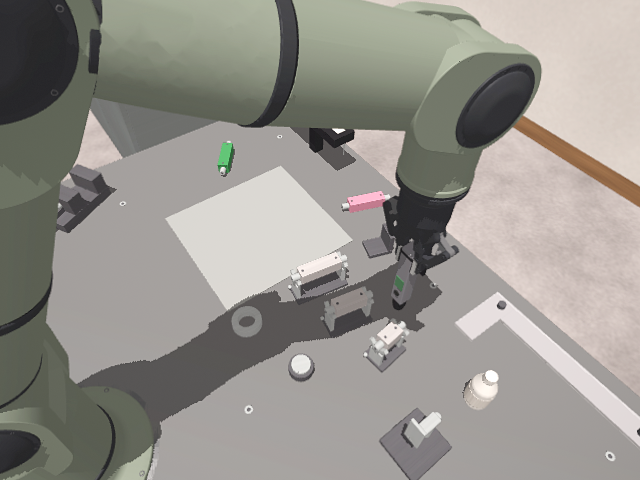

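Request:
drive_tool(claw=[0.1,0.1,0.1,0.1,0.1], xyz=[[0,0.05,-0.06],[0,0.12,-0.15],[0,0.18,-0.24],[0,0.23,-0.305],[0,0.256,-0.339]], twist=[[0,0,0],[0,0,0],[0,0,0],[0,0,0],[0,0,0]])

```text
clock: 53.95
eef_pos: [0.4662, -0.3353, 0.3184]
eef_rot: [-0.496, 0.504, -0.496, -0.504]
wrist_force: [0.2, 0.4, -2.1]
gripper_width: 0.0256
```

Request:
drive_tool(claw=[0.1,0.1,0.1,0.1,0.1], xyz=[[0,0,0],[0,0,0],[0,0,0],[0,0,0],[0,0,0]], twist=[[0,0,0],[0,0,0],[0,0,0],[0,0,0],[0,0,0]])

```text
clock: 54.58
eef_pos: [0.468, -0.3329, 0.3182]
eef_rot: [0.495, -0.505, 0.495, 0.505]
wrist_force: [0.0, -0.1, -1.1]
gripper_width: 0.0254
```

```bash
python3 -c "
from h import *
plan([.4676,-.3332,.19],1)
t,s=full()
for P in (t,s):
    q=near(P,(.50,-.333),.05,.15,.176)
    if len(q)>8: print(len(q),rect(q),q.min(0),q.max(0))
    q=near(P,(.47,-.333),.035,.186,.30)
    if len(q)>8: print('wand',len(q),q.min(0),q.max(0))
c=cam('top'); cv2.imwrite('pics/t10.png',cv2.resize(c['image'][200:360,420:600,::-1],None,fx=4,fy=3.7))
"
```

```text
t 54.58 pos [ 0.468  -0.3329  0.3182] jaw yaw 91.0 xdir [-0. -0. -1.] w 0.0254 q7 2.09 F [ 0.  -0.1 -1.1]
  dist 0.128 rows~2.1  xyz [0.256, 0.001, -0.001] twist [0.001, -0.0, -0.0]
41 (array([ 0.48590601, -0.33380865]), array([29.93821144,  4.6244669 ]), 88.33016967773438) [ 0.48353262 -0.3487708   0.15300767] [ 0.48861837 -0.31884534  0.17373145]
wand 241 [ 0.45468813 -0.33880203  0.1953276 ] [ 0.50110686 -0.31815176  0.29958078]
54 (array([ 0.48706427, -0.34354263]), array([9.97269726, 6.69537354]), 86.07461547851562) [ 0.4834925  -0.34846996  0.15058275] [ 0.49039829 -0.33833876  0.17224215]
wand 525 [ 0.45460122 -0.34519892  0.19557554] [ 0.48058603 -0.31960409  0.29995959]
```

View pics/t10.png

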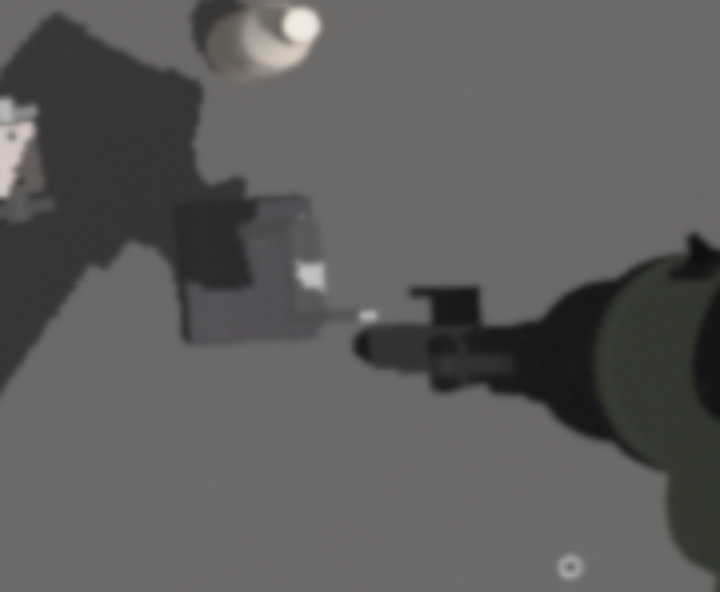

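Request:
drive_tool(claw=[0.1,0.1,0.1,0.1,0.1], xyz=[[0.06,0.001,0],[0.12,0.001,0],[0.18,0.001,0],[0.22,0.001,0],[0.236,0.001,0]], twist=[[0,0,0],[0,0,0],[0,0,0],[0,0,0],[0,0,0]])

```text
clock: 55.35
eef_pos: [0.467, -0.333, 0.1993]
eef_rot: [0.495, -0.504, 0.496, 0.505]
wrist_force: [-0.2, 0.1, -1.0]
gripper_width: 0.0252
```

Request:
drive_tool(claw=[0.1,0.1], xyz=[[0,0,0],[0,0,0]], twist=[[0,0,0],[0,0,0]])

```text
clock: 55.6
eef_pos: [0.4677, -0.3335, 0.2011]
eef_rot: [-0.496, 0.505, -0.496, -0.504]
wrist_force: [-0.6, -0.5, -0.5]
gripper_width: 0.025
```

```bash
python3 -c "
from h import *
plan([.4676,-.3332,.1885],1)
"
```

```text
t 55.60 pos [ 0.4677 -0.3335  0.2011] jaw yaw 91.0 xdir [ 1.e-03 -8.e-04 -1.e+00] w 0.0250 q7 2.08 F [-0.6 -0.5 -0.5]
  dist 0.013 rows~0.2  xyz [0.025, 0.0, 0.001] twist [0.0, -0.001, 0.001]
```

Request:
drive_tool(claw=[0.1,0.1,0.1,0.1,0.1], xyz=[[0.008,0,0],[0.014,0,0],[0.02,0,0],[0.024,0,0],[0.024,0,0]], twist=[[0,0,0],[0,0,0],[0,0,0],[0,0,0],[0,0,0]])

```text
clock: 56.22
eef_pos: [0.4673, -0.3332, 0.1882]
eef_rot: [-0.496, 0.504, -0.496, -0.504]
wrist_force: [-0.3, -0.1, -1.3]
gripper_width: 0.0255
```

Request:
drive_tool(claw=[0.1,0.1,0.1], xyz=[[0.001,0,0],[0.002,0,0],[0.002,0,0]], twist=[[0,0,0],[0,0,0],[0,0,0]])

```text
clock: 56.6
eef_pos: [0.4673, -0.3333, 0.188]
eef_rot: [-0.496, 0.505, -0.496, -0.504]
wrist_force: [-4.2, 2.4, 11.8]
gripper_width: 0.0254
```

```bash
python3 -c "
from h import *
plan([.4676,-.3332,.188],1)
c=cam('side'); cv2.imwrite('pics/s11.png',cv2.resize(c['image'][360:480,340:500,::-1],None,fx=4,fy=4))
"
```

```text
t 56.60 pos [ 0.4673 -0.3333  0.188 ] jaw yaw 91.0 xdir [ 4.e-04 -4.e-04 -1.e+00] w 0.0254 q7 2.08 F [-4.2  2.4 11.8]
  dist 0.000 rows~0.0  xyz [-0.0, -0.001, 0.0] twist [0.0, -0.0, 0.0]
```

View pics/s11.png

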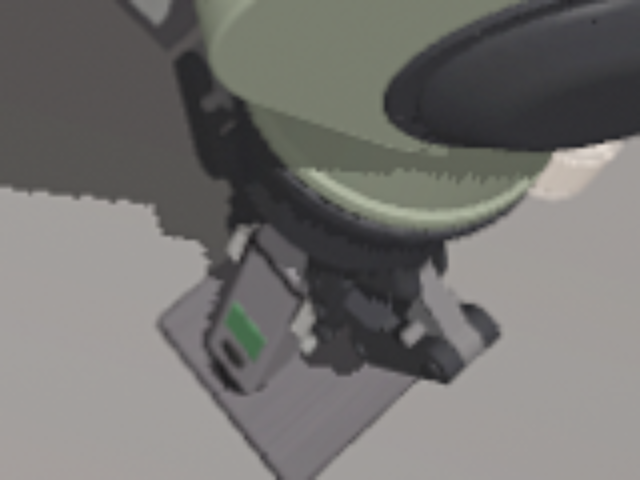

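Request:
drive_tool(claw=[0.1,0.1,0.1], xyz=[[-0.001,-0.002,0],[-0.001,-0.002,0],[-0.001,-0.002,0]], twist=[[0,0,0],[0,0,0],[0,0,0]])

```text
clock: 57.02
eef_pos: [0.4683, -0.3334, 0.188]
eef_rot: [-0.496, 0.505, -0.496, -0.504]
wrist_force: [-3.2, 1.0, 5.4]
gripper_width: 0.0253
```

Request:
drive_tool(claw=[0.32,0.36,0.42,0.5,0.6], xyz=[[0,0,0],[0,0,0],[0,0,0],[0,0,0],[0,0,0]], twist=[[0,0,0],[0,0,0],[0,0,0],[0,0,0],[0,0,0]])

```text
clock: 57.65
eef_pos: [0.4684, -0.3332, 0.1877]
eef_rot: [-0.496, 0.504, -0.496, -0.504]
wrist_force: [-0.5, -0.5, 0.0]
gripper_width: 0.0512
```

Request:
drive_tool(claw=[0.7,0.8,0.8], xyz=[[0,0,0],[0,0,0],[0,0,0]], twist=[[0,0,0],[0,0,0],[0,0,0]])

```text
clock: 58.02
eef_pos: [0.4683, -0.3332, 0.1877]
eef_rot: [-0.496, 0.504, -0.496, -0.504]
wrist_force: [0.5, 0.1, -0.3]
gripper_width: 0.0681
```

```bash
python3 -c "
from h import *
plan([.4676,-.3332,.188],1)
c=cam('side'); cv2.imwrite('pics/s12.png',cv2.resize(c['image'][360:480,340:500,::-1],None,fx=4,fy=4))
"
```

```text
t 58.02 pos [ 0.4683 -0.3332  0.1877] jaw yaw 91.0 xdir [ 0.e+00 -1.e-04 -1.e+00] w 0.0681 q7 2.08 F [ 0.5  0.1 -0.3]
  dist 0.001 rows~0.0  xyz [-0.001, 0.001, 0.0] twist [0.0, -0.0, 0.0]
```

View pics/s12.png

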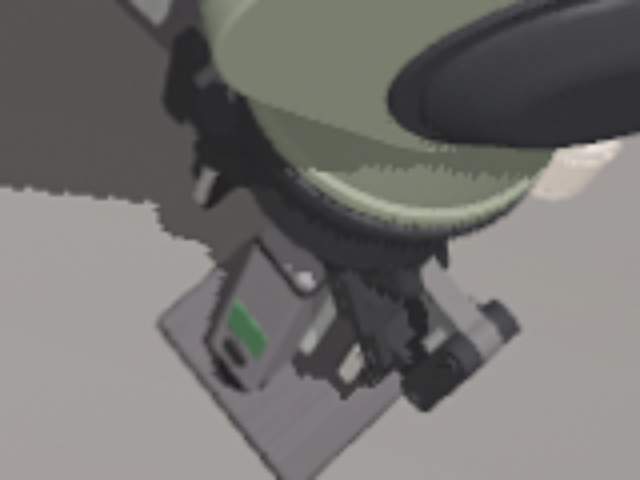

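Released, still hanging. Rise straight up and then move clear.

Request:
drive_tool(claw=[0.8,0.8,0.8,0.8,0.8], xyz=[[-0.04,0,0],[-0.1,0,0],[-0.16,0,0],[-0.22,0,0],[-0.28,0,0]], twist=[[0,0,0],[0,0,0],[0,0,0],[0,0,0],[0,0,0]])

```text
clock: 58.7
eef_pos: [0.4682, -0.3331, 0.3288]
eef_rot: [-0.496, 0.504, -0.496, -0.504]
wrist_force: [0.1, -1.0, -0.3]
gripper_width: 0.0681
```

Request:
drive_tool(claw=[0.8,0.8,0.8,0.8,0.8], xyz=[[0,0,0.06],[0,0,0.15],[0,0,0.24],[0,0,0.3],[0,0,0.3]], twist=[[0,0,0],[0,0,0],[0,0,0],[0,0,0],[0,0,0]])

```text
clock: 59.32
eef_pos: [0.4659, -0.1813, 0.3281]
eef_rot: [-0.495, 0.505, -0.495, -0.505]
wrist_force: [-0.7, -0.2, 0.3]
gripper_width: 0.0685
```

Request:
drive_tool(claw=[0.8,0.8,0.8], xyz=[[0,0,0],[0,0,0],[0,0,0]], twist=[[0,0,0],[0,0,0],[0,0,0]])

```text
clock: 59.7
eef_pos: [0.4656, -0.1839, 0.3276]
eef_rot: [0.496, -0.504, 0.496, 0.504]
wrist_force: [-0.1, 0.1, -1.3]
gripper_width: 0.0685
```

```bash
python3 -c "
from h import *
t,s=seats()
for P in (t,s):
    q=near(P,(.469,-.334),.03,.224,.24)
    if len(q)>20: print('th',len(q),rect(q),q[:,2].mean())
    for nm,xy,z in (('ring',(.388,.062),.015),('bottle',(.672,-.335),.1),('angle',(.77,.057),.05)):
        q=near(P,xy,.06,z,z+.06)
        if len(q)>5: print(nm,len(q),rect(q))
c=cam('side'); cv2.imwrite('pics/s13.png',c['image'][:,:,::-1])
c=cam('top'); cv2.imwrite('pics/t13.png',c['image'][:,:,::-1])
# initial comparison
for k in ('top','side'):
    c=np.load(f'/tmp/{k}.npy',allow_pickle=True).item(); P=cloud(c,np.ones((480,640),bool)); print('init',k)
    for nm,xy,z in (('ring',(.388,.062),.015),('bottle',(.672,-.335),.1),('angle',(.77,.057),.05)):
        q=near(P,xy,.06,z,z+.06)
        if len(q)>5: print(nm,len(q),rect(q))
print(monitor.sense()['clock'])
"
```

```text
RL t 701 (array([0.57586145, 0.05202816]), array([133.44877625,  44.67006302]), -8.964080810546875) [0.088  0.0914 0.0931]
RL s 613 (array([0.55204547, 0.06080288]), array([86.66144562, 44.52557373]), -4.369377136230469) [0.0851 0.0902 0.0914]
RM t 540 (array([ 0.57484357, -0.05578371]), array([107.02385712,  42.25346756]), -10.752311706542969) [0.0874 0.0914 0.093 ]
RM s 650 (array([ 0.5706554 , -0.05818222]), array([101.96489716,  43.71218109]), -19.05792999267578) [0.0866 0.0902 0.0912]
RS t 459 (array([ 0.59374792, -0.16249557]), array([82.11608887, 45.22631836]), 7.119692802429199) [0.0857 0.091  0.0933]
RS s 643 (array([ 0.59324011, -0.15976703]), array([82.88929749, 45.86901093]), 6.214059352874756) [0.0831 0.0902 0.0915]
ring 365 (array([0.38890692, 0.06282439]), array([63.35806656, 63.16178894]), 88.65650177001953)
bottle 79 (array([ 0.67478125, -0.33808835]), array([24.19478226, 19.80132866]), -89.38537961244583)
angle 112 (array([0.78387097, 0.05225723]), array([49.14863968, 13.16635323]), 71.56975555419922)
th 332 (array([ 0.46956064, -0.33201608]), array([25.87312508, 25
[... 164 characters left out ...]
rray([ 0.67602911, -0.33709958]), array([21.89157295, 21.41572189]), -8.53912353515625)
init top
ring 369 (array([0.3890563 , 0.06285371]), array([63.26837158, 63.13302231]), 87.95166015625)
bottle 78 (array([ 0.67553766, -0.33816141]), array([22.48711395, 21.79365158]), -63.20639228820801)
angle 113 (array([0.78366266, 0.05230856]), array([49.17442703, 13.11903858]), 72.01091003417969)
init side
ring 475 (array([0.38993411, 0.06418073]), array([65.10345459, 64.32366943]), 71.07060241699219)
bottle 147 (array([ 0.67608203, -0.33643646]), array([22.26359558, 21.77803802]), 66.37417602539062)
angle 112 (array([0.78291394, 0.0549825 ]), array([52.80984497, 13.02132607]), 69.83213806152344)
59.9
```

View pics/s13.png

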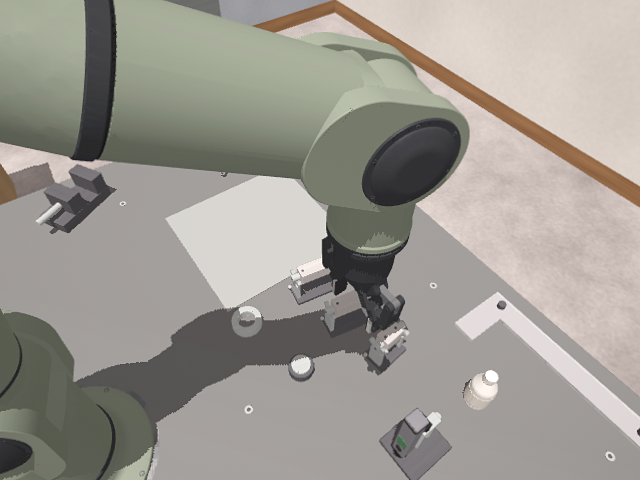

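View pics/t13.png

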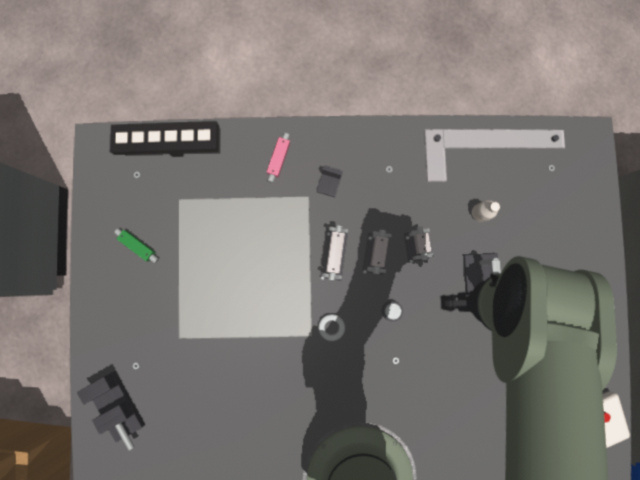

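```bash
python3 -c "
from plant import order
print(order.job_done())"
```

```text
the job is handed in; nothing more can be done
None
```

The job is handed in, at about 60 s on the robot's clock; no verdict is reported.

- **Spindles:** All three were on the mat, and each now lies in the rest made for its length. The last depth readings put their tops at 0.090–0.093 m and their middles within about 1 mm of the seat along the rest.
- **Readings:** I pointed the thermometer straight down at the master, then the long, medium and short spindles. The nose was about 10 cm above each, held steady for 5 s with no contact.
- **Thermometer:** It is back on its hook, with its top at 0.229 m as at the start and its position within 2 mm.
- **Bystanders:** The ring gauge and bottle are within 1 mm of where they began in both cameras. The angle block shows the same from the top camera, but the arm hid it from the side camera at the end.

- **Disagreements:** The two cameras differ by 2–3 mm in y, within what I expected from their calibration, so I used averages. In the last side view the arm partly hid the long and medium spindles; the top view shows both seated. I saw no knock to any spindle.
- **Medium grasp:** I gripped the medium spindle about 5 mm off its middle, and corrected for that when placing it.

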